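# Clamp a flanged pipe onto the leak-test port

### The job

Take the pipe that has a flange off its wooden rest and lay it in the inclined test stand with its flange flat against the flange of the port. Then swing the hinged half of the clamp ring fully down over both flanges, and push the latch lever up and fully home so that its nose sits over the ring's tab. Leave the pipe clamped, and leave the plain sleeve and the other things on the bench where they are.

Things in the scene. Friction and masses are not known exactly. Their poses are not given: they have to be found in the camera images.
- pipe: loose aluminium pipe, 0.28 kg, 150 mm long, 40 mm in diameter, with a flange 60 mm in diameter, 8 mm thick, at one end only. Origin on its axis in the flange's outer face; x along the pipe to the plain end (roll arbitrary). Starts level, flange roughly towards the robot, axis 40 mm above the bench, on a wooden rest with vees at 24 to 36 and 124 to 136 mm along x; free for fingers between
- pipe_grip (a point): point on the pipe's axis 80 mm from the flange face, midway between the rest's vees: the place to grip across the 40 mm tube
- sleeve: bystander: loose plain aluminium tube without flange, 40 mm in diameter, 150 mm long, on the other wooden rest (the two places are interchanged at random). Origin on its axis at the end nearer the robot, x along the tube
- port: fixed inclined port: 40 mm tube with a 60 mm flange. Origin at the centre of the flange's face, 125 mm above the bench; x along its axis, out of the face, away from the robot and 30 degrees upward; y level, to the left looking along x; z square to both, up. The seated pipe has its origin here and its x along this x. A lower half ring (outer radius 39 mm) is fixed round the flange
- ring (a joint): hinge of the clamp's upper half ring, rad: 0 shut, grows as it opens; starts 1.7 to 2.1, standing up on the port's -y side. Radii 38 mm outside, 32 mm inside about the port's axis when shut, 29 mm wide along x, with cheeks behind the flanges: it cannot shut if these stand over 3 mm apart. Stiff (0.13 N m), stays where left; 2 to 4 N along its arc moves it, a push along its radius only jams
- ring_tab (a point): outer end of the tab at the ring's free end (tab 22 mm wide along the port's x, 8 mm thick), 96 mm from the hinge axis; with the ring shut it lies at y = 52, z = 5 mm of the port frame
- ring_crest (a point): middle of the half ring's outer surface; with the ring shut it is its highest point, y = 0, z = 38 mm of the port frame; pressing there shuts the ring
- latch (a joint): pivot of the latch lever, rad: 0 shut (lever along the port's z), grows as it leans out to +y; starts 0.45 to 0.8. Lever 14 mm wide, 6 mm thick; its inward nose, 26 to 32 mm from the pivot, passes over the shut ring's tab with 2 mm to spare, and bars the ring if the latch is shut first. Stiff (0.07 N m), stays where left; 1 to 3 N at the tip, along its arc, moves it
- latch_tip (a point): centre of the cross bar (12 mm in diameter, 18 mm long along x) at the lever's tip, 64 mm from the pivot; with the latch shut it lies at y = 58, z = 49 mm of the port frame
- carton: bystander: cardboard box 60 x 45 x 50 mm, origin under its centre
- jar: bystander: jar 48 mm in diameter, 65 mm tall, origin under its centre
- brush: bystander: brush lying on the bench, handle along its x
- upper_vee (a point): the upper of two 90-degree vees, open to the port's +z, that bear the pipe in line with the port: this point on the axis is 131 mm from the port's face; this vee spans 125 to 137 mm, the lower one 14 to 22 mm; fingers are free between. The 8 mm flange goes down into the 14 mm gap between port face and lower vee and must then be slid against the face
- ring_hinge (a point): point on the ring's hinge axis, at y = -44, z = 0 mm of the port frame; the axis is parallel to the port's x
- latch_pivot (a point): point on the latch's pivot axis, at y = 58, z = -15 mm of the port frame; the axis is parallel to the port's x
There are look-alikes about, which are no part of the job. Leave any purple or yellow look-alike of the pipe alone.

How it is judged:
On the way, in this order (a step that is already met when the one before it is completed fails the run):
1. the pipe lies in the stand, in line with the port, flange against flange (distance between pipe and port below 0.005 m and angle between the x axis of pipe and the x axis of port, either way round below 0.06 rad), for 0.2 s.
2. the ring is swung shut over the flanges (value of joint ring below 0.07 rad), for 0.1 s.
3. the latch is shut over the ring's tab (value of joint latch below 0.1 rad and value of joint ring below 0.08 rad), for 0.2 s.
At the end, for the whole second after the job is handed in: The pipe lies at rest in the stand with its flange face within 5 mm of the port's face centre and its axis within 0.06 rad of the port's; the ring is shut (within 0.08 rad), the latch is shut (within 0.1 rad), and the bystanders are within 30 mm of where they were (all of step 1 and all of step 3 and linear speed of pipe below 0.02 m/s); the robot touches nothing.
It fails at once if a bystander (sleeve, carton, jar or brush) is moved more than 30 mm (distance of any of sleeve, carton, jar, brush from where it was at the start of the episode above 0.03 m).
It also fails if it takes over 70 s, if anything falls off the work surface, if the arm or the gripper's body presses on something with over 40 N, if the wrist force passes 120 N, or if a joint passes its speed limit or range.

### The arm

A 6-joint arm with a two-finger parallel gripper is mounted at the origin on the work surface. World frame = base frame: x ahead of the robot, y to its left, z up, the work surface at z = 0. Lengths are in m, angles in rad, forces in N, time in s.
With the tool pointing down it reaches from about 0.25 to 0.775 m from the base axis. Payload 4 kg.
Tool frame: the origin (TCP) lies midway between the tips of the shut fingers; the grasp point (between the pads) lies 19 mm behind it; z points along the fingers, y is the direction in which the jaws open and shut (so a half turn about z gives the same grasp; the last joint's range is limited). The gripper opens to 94 mm and grips with 3 to 60 N. Pads are 16 mm wide; open, the fingers measure 119 mm over their backs; the gripper's body (75 mm by 177 mm) begins 78 mm behind the grasp point.
Start: joints at [1.053, 0.087, 1.371, -0, 1.684, -0.103], TCP at [0.222, 0.503, 0.206] pointing down, gripper open.
Joint ranges: [-3.1, 3.1], [-0.76, 2.03], [0.27, 2.55], [-1.08, 4.22], [0.17, 2.65], [-2.57, 2.57]. Speed limits (rad/s): [2.79, 2.79, 3.14, 3.14, 3.14, 3.14].

### API

Orientations are given as [roll, pitch, yaw] about the fixed x, y, z axes, in that order (R = Rz(yaw) Ry(pitch) Rx(roll)).
In Python, from bench import robot gives the robot as it stands.
- The arm moves only by the tool servo_tool, never from a script. Its argument "rows" is a list of rows, each a list of 2 entries, a list of its own where there are three numbers: the shift along the tool's x, y, z normalised to -1 to 1, where 1 is 0.08 m, then the turn about the tool's z normalised to -1 to 1, where 1 is pi/2 rad. A call has 1 to 12 rows; each row is the pose to reach, as a shift and turn from the pose commanded when the call began, along the tool's axes at that moment; what a row does not reach only later rows make up. A row lasts 1/12 s, in which the tool goes at most 41.7 mm and 7.16 degrees, less where a joint would pass 70% of its speed; a pose out of reach is approached as far as the arm can. A call with a number of a shift or a turn outside -1 to 1 is refused whole. A call with a gripper value outside its range is refused whole. "grip" is the closure, from -1 (fully open) to 1 (shut), set as the call begins (left out, the last holds). The fingers move at their own pace and stop on an object; the grip force is fixed at half the most. Time passes only in rows, so rows that repeat a pose let the fingers close. It gives the time, the measured TCP pose, the force and the opening at its end, in the units of the state.
- robot.get_obs(): the state, without advancing time (a new reading comes with each control period).
- robot.snapshot(name): name is "side" or "top" or "wrist"; returns a dict with "pixels" (384x512x3 uint8, red, green, blue), "camera_matrix" (3x3 intrinsics, pixels), "world_from_camera" (4x4, takes a point from camera to world coordinates). Camera axes: x right, y down, z forward; pixel columns grow to the right and rows downward; lengths in m; the calibration is good to about 2 mm. A picture is of the moment at which its call begins. There is no depth.
- robot.close_job(): hands the job in, once; it reports no verdict.
The state is a dict: "time": time; "joint_positions": joint angles; "qvel": joint speeds; "joint_torque": joint torques, N m; "tool_pos": TCP position; "ee_rot": TCP orientation; "wrist_force": force on the tool from outside, world axes, zero at the start; "wrist_torque": the same for the moment, N m; "width": finger opening in m.
Only numpy, scipy, OpenCV 4.12 (cv2) and the standard library are available. Lean on these libraries where they do the work, as an engineer would, in place of code of your own. Each camera call takes 0.05 s, during which the arm holds its last target.

## Working session

There is one attempt and no reset: what is moved stays moved. The work goes in short steps, Python scripts to look and compute and a tool call to move; the robot and the scene stay as the last step left them, time stands still between calls to the robot, and variables do not carry over. Pictures are saved under pics/ and viewed, and the job is handed in when it is done.

Besides the shell and the picture viewer there is one more tool, called after "Request:" as name(argument=value, ...) on one line, values as JSON. servo_tool: Moves the arm, as the interface text tells. Its arguments: {"type":"object","properties":{"rows":{"type":"array"},"grip":{"type":"number"}},"required":["rows"]}

```bash
ls; mkdir -p pics
python3 - <<'E'
from bench import robot
import cv2,pickle
o=robot.get_obs();print(o)
d={}
for n in ["side","top","wrist"]:
    s=robot.snapshot(n);d[n]=s
    cv2.imwrite(f"pics/{n}0.png",s["pixels"][:,:,::-1])
    print(n,s["camera_matrix"].round(1).tolist(),s["world_from_camera"].round(4).tolist())
pickle.dump(d,open("s0.pkl","wb"))
E
```

```text
pics
{'time': 0.0, 'joint_positions': array([ 1.05296148e+00,  8.79317939e-02,  1.37221803e+00, -2.56916695e-05,
        1.68358638e+00, -1.03092807e-01]), 'qvel': array([-0.00163471,  0.00023363, -0.00043243, -0.000133  , -0.00123034,
        0.00108638]), 'joint_torque': array([-9.74674276e-05, -3.40184712e+01, -3.02426684e+01,  7.18412362e-02,
        3.28742468e-02, -1.59885171e-04]), 'tool_pos': array([0.22136672, 0.50289905, 0.20433523]), 'ee_rot': array([-3.13945786e+00, -1.95193783e-04,  2.72684754e+00]), 'wrist_force': array([-0.66431006, -0.36684258,  0.48969351]), 'wrist_torque': array([-0.02068168,  0.00930192, -0.01303601]), 'width': 0.0940318846242278}
side [[351.5, 0.0, 259.7], [0.0, 351.5, 193.6], [0.0, 0.0, 1.0]] [[0.9994, -0.0158, 0.0305, 0.4499], [-0.0329, -0.699, 0.7143, -0.7773], [0.0101, -0.7149, -0.6991, 0.9586], [0.0, 0.0, 0.0, 1.0]]
top [[418.7, 0.0, 258.5], [0.0, 418.7, 189.9], [0.0, 0.0, 1.0]] [[-0.0311, -0.9724, 0.2314, 0.219], [-0.9995, 0.0289, -0.0128, 0.0946], [0.0057, -0.2317, -0.9728, 1.2977], [0.0, 0.0, 0.0, 1.0]]
wrist [[310.7, 0.0, 256.1], [0.0, 310.7, 193.1], [0.0, 0.0, 1.0]] [[0.4036, 0.8874, 0.2229, 0.1566], [0.9149, -0.3907, -0.1013, 0.5304], [-0.0028, 0.2448, -0.9696, 0.3835], [0.0, 0.0, 0.0, 1.0]]
```

View pics/side0.png

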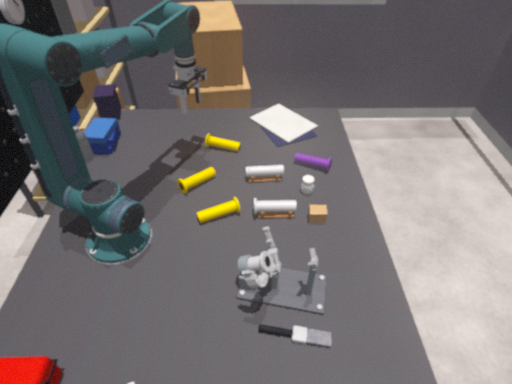

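View pics/top0.png

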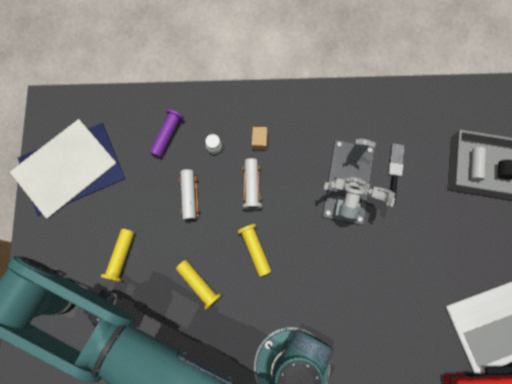

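View pics/wrist0.png

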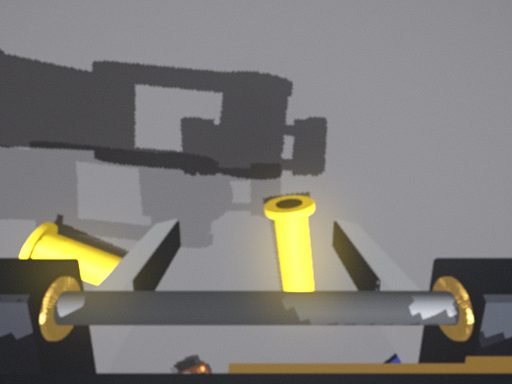

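Run:
```python
import cv2
t=cv2.imread("pics/top0.png");s=cv2.imread("pics/side0.png")
def c(im,x0,x1,y0,y1,k,n):
    cv2.imwrite("pics/"+n,cv2.resize(im[y0:y1,x0:x1],None,fx=k,fy=k,interpolation=cv2.INTER_CUBIC))
c(t,165,285,120,220,6,"t_pipes.png")
c(t,310,410,130,230,6,"t_stand.png")
c(s,230,340,150,225,7,"s_pipes.png")
c(s,225,340,220,315,6,"s_stand.png")
```

```text
(no output)
```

View pics/t_pipes.png

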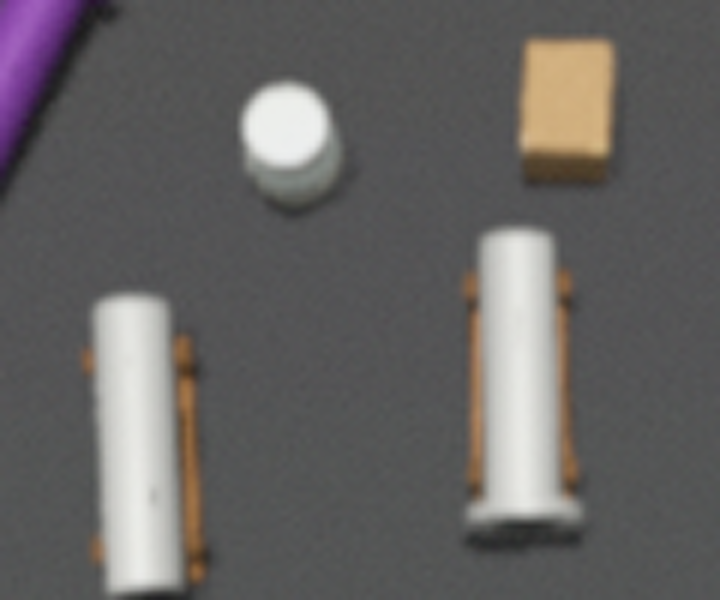

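View pics/s_pipes.png

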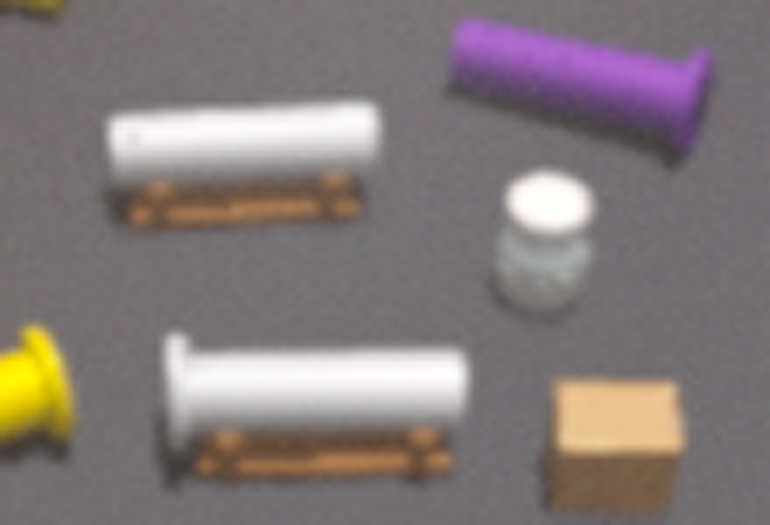

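View pics/t_stand.png

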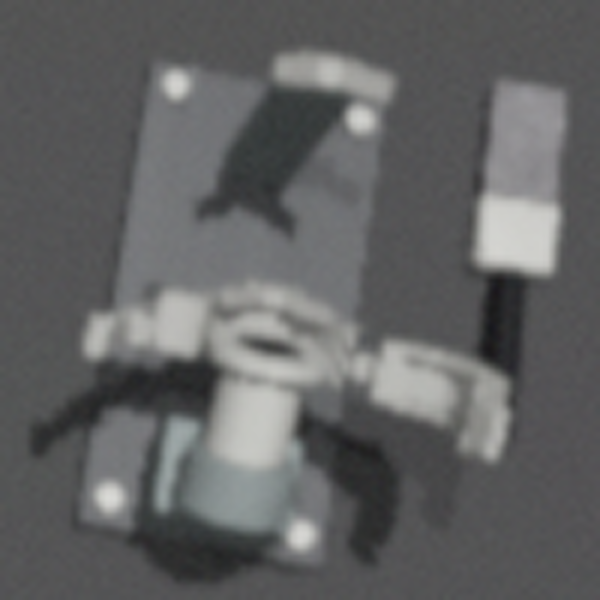

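View pics/s_stand.png

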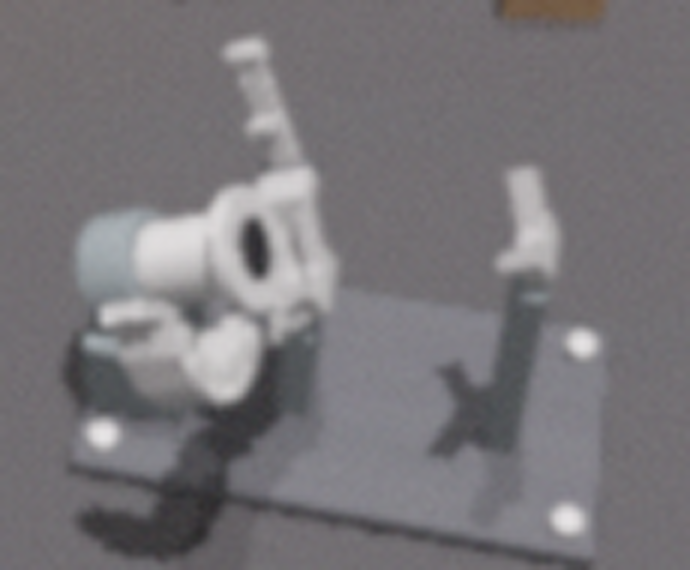

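```bash
cat > h.py <<'E'
import numpy as np
def ray(s,p):
    K=s["camera_matrix"];T=s["world_from_camera"]
    d=T[:3,:3]@np.linalg.solve(K,[p[0],p[1],1.]);return T[:3,3],d/np.linalg.norm(d)
def tri(*sp):
    A=np.zeros((3,3));b=np.zeros(3);L=[]
    for s,p in sp:
        o,d=ray(s,p);M=np.eye(3)-np.outer(d,d);A+=M;b+=M@o;L.append((o,d))
    x=np.linalg.solve(A,b)
    return x,[round(1000*float(np.linalg.norm(np.cross(x-o,d))),1) for o,d in L]
def plane(s,p,z):
    o,d=ray(s,p);return o+d*(z-o[2])/d[2]
def proj(s,X):
    T=s["world_from_camera"];c=T[:3,:3].T@(np.asarray(X)-T[:3,3]);u=s["camera_matrix"]@c;return u[:2]/u[2]
E
python3 - <<'E'
import pickle,numpy as np
from h import *
np.set_printoptions(precision=4,suppress=True)
d=pickle.load(open("s0.pkl","rb"));t,s=d["top"],d["side"]
T=lambda x,y,ox,oy,k:(ox+(x+.5)/k-.5,oy+(y+.5)/k-.5)
tp=lambda x,y:(t,T(x,y,165,120,6)); sp=lambda x,y:(s,T(x,y,230,150,7))
ts=lambda x,y:(t,T(x,y,310,130,6)); ss=lambda x,y:(s,T(x,y,225,220,6))
print("axis top pts z=.04 (top sil.)")
for q in [(525,512),(521,450),(519,350),(517,235)]: print(plane(*tp(*q),.04))
print("flange",tri(tp(525,512),sp(175,390)))
print("plain end",tri(tp(517,235),sp(465,385)))
print("sleeve",tri(tp(143,590),sp(112,147)),tri(tp(132,298),sp(378,132)))
print("bolts",tri(ts(177,83),ss(583,343)),tri(ts(361,119),ss(568,520)),tri(ts(108,496),(ss(103,432))))
for q in [(177,83),(361,119),(108,496),(301,534)]: print(plane(*ts(*q),.012))
print("port center?",tri(ts(265,345),ss(255,247)))
print("tip",tri(ts(97,335),ss(245,50)))
E
```

```text
axis top pts z=.04 (top sil.)
[0.4714 0.0993 0.04  ]
[0.5039 0.1004 0.04  ]
[0.557 0.1   0.04 ]
[0.6194 0.0994 0.04  ]
flange (array([0.4701, 0.0991, 0.0427]), [0.7, 0.7])
plain end (array([0.6191, 0.0994, 0.0421]), [0.3, 0.3])
sleeve (array([0.4373, 0.2936, 0.0407]), [0.5, 0.5]) (array([0.5902, 0.2999, 0.0438]), [0.4, 0.4])
bolts (array([ 0.6704, -0.1873,  0.0174]), [0.3, 0.3]) (array([ 0.6474, -0.2847,  0.017 ]), [0.4, 0.4]) (array([ 0.4427, -0.1597, -0.0934]), [23.1, 23.1])
[ 0.672  -0.1885  0.012 ]
[ 0.6486 -0.2862  0.012 ]
[ 0.4467 -0.1354  0.012 ]
[ 0.4237 -0.2341  0.012 ]
port center? (array([ 0.4985, -0.1966,  0.1224]), [0.1, 0.1])
tip (array([ 0.4965, -0.1086,  0.1624]), [0.2, 0.2])
```

Request:
servo_tool(rows=[[[-0.4,-0.4,0],-0.066],[[-0.8,-0.8,0],-0.132],[[-1,-1,0],-0.198],[[-1,-1,0],-0.264],[[-1,-1,0],-0.264]], grip=-1)

```text
time: 0.57
tool_pos: [0.2631, 0.3966, 0.2055]
ee_rot: [3.141, 0.0, 3.141]
wrist_force: [0.1, -0.3, -0.7]
width: 0.094
```

Request:
servo_tool(rows=[[[-0.3,-0.3,0],0],[[-0.65,-0.65,0],0],[[-1,-1,0],0]])

```text
time: 0.82
tool_pos: [0.3427, 0.318, 0.2053]
ee_rot: [3.141, -0.0, -3.141]
wrist_force: [0.3, 1.1, -0.4]
width: 0.0937
```

Request:
servo_tool(rows=[[[-0.35,-0.35,0],0],[[-0.7,-0.7,0],0],[[-1,-1,0],0]])

```text
time: 1.07
tool_pos: [0.4239, 0.2368, 0.2052]
ee_rot: [3.142, 0.0, 3.139]
wrist_force: [0.5, 0.8, 0.4]
width: 0.0938
```

Request:
servo_tool(rows=[[[0,-0.35,0],0],[[0,-0.7,0],0],[[0,-1,0],0],[[0,-1,0],0],[[0,-1,0],0]])

```text
time: 1.48
tool_pos: [0.4228, 0.158, 0.2054]
ee_rot: [3.141, -0.0, 3.138]
wrist_force: [-1.0, 0.4, -1.0]
width: 0.0939
```

```bash
cat > snap.py <<'E'
import sys,cv2,pickle
from bench import robot
n,f=sys.argv[1:3]
s=robot.snapshot(n);pickle.dump(s,open(f+".pkl","wb"));cv2.imwrite(f"pics/{f}.png",s["pixels"][:,:,::-1])
o=robot.get_obs();print(o["time"],o["tool_pos"].round(4),o["ee_rot"].round(4),o["wrist_force"].round(1),o["width"].round(4))
E
python3 snap.py wrist w1
```

```text
Traceback (most recent call last):
  File "snap.py", line 5, in <module>
    o=robot.get_obs();print(o["time"],o["tool_pos"].round(4),o["ee_rot"].round(4),o["wrist_force"].round(1),o["width"].round(4))
                                                                                                            ^^^^^^^^^^^^^^^^
AttributeError: 'float' object has no attribute 'round'
```

View pics/w1.png

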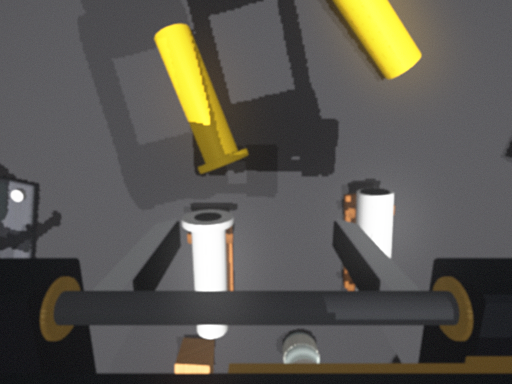

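```bash
sed -i 's/o\["width"\].round(4)/round(o["width"],4)/' snap.py
python3 - <<'E'
import pickle,cv2
from h import *
w=pickle.load(open("w1.pkl","rb"));print(w["world_from_camera"].round(3))
im=cv2.imread("pics/w1.png")
cv2.imwrite("pics/w1c.png",cv2.resize(im[190:360,150:270],None,fx=5,fy=5,interpolation=cv2.INTER_CUBIC)[:600])
E
```

```text
[[ 0.004  0.97   0.244  0.352]
 [ 1.    -0.004 -0.001  0.157]
 [-0.     0.244 -0.97   0.384]
 [ 0.     0.     0.     1.   ]]
```

View pics/w1c.png

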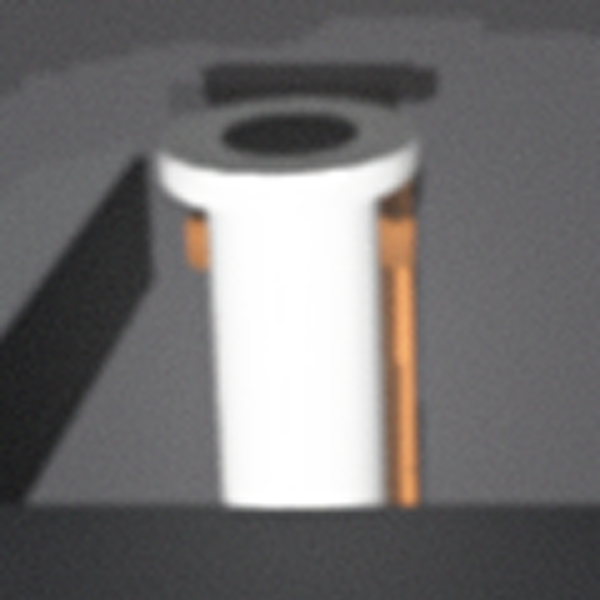

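Run:
```python
import pickle
from h import *
w=pickle.load(open("w1.pkl","rb"));d=pickle.load(open("s0.pkl","rb"))
q=(150+290/5-.4,190+134/5-.4);print(q,plane(w,q,.04))
print(tri((w,q),(d["side"],(230+170/7,150+390/7))))
for e in [(212,215),(383,215),(224,490),(388,490)]:
    print(plane(w,(149.6+e[0]/5,189.6+e[1]/5),.045))
```

```text
(207.6, 216.4) [0.46653921 0.09971675 0.04      ]
(array([0.46764859, 0.0997554 , 0.03916891]), [0.8, 0.8])
[0.48461991 0.0815438  0.045     ]
[0.48478674 0.12135713 0.045     ]
[0.55613435 0.08056465 0.045     ]
[0.55630136 0.12059421 0.045     ]
```

Request:
servo_tool(rows=[[[-0.35,-0.24,0],0],[[-0.7,-0.48,0.3],0],[[-1,-0.72,0.6],0],[[-1,-0.72,0.9],0]])

```text
time: 1.87
tool_pos: [0.5064, 0.0992, 0.1324]
ee_rot: [-3.141, 0.003, 3.139]
wrist_force: [-0.3, 0.7, 0.2]
width: 0.0943
```

Request:
servo_tool(rows=[[[-0.3,0,0.2],0],[[-0.57,0,0.4],0],[[-0.57,0,0.4],0],[[-0.57,0,0.4],0]])

```text
time: 2.2
tool_pos: [0.5476, 0.1019, 0.0995]
ee_rot: [3.141, -0.004, -3.141]
wrist_force: [-0.9, -0.3, 0.1]
width: 0.094
```

```bash
python3 snap.py wrist w2; python3 snap.py side sd2
python3 - <<'E'
import cv2
im=cv2.imread("pics/sd2.png")
cv2.imwrite("pics/sd2c.png",cv2.resize(im[130:250,210:340],None,fx=5,fy=5,interpolation=cv2.INTER_CUBIC))
E
```

```text
2.25 [0.5479 0.1018 0.1011] [ 3.1411e+00 -1.6000e-03 -3.1404e+00] [-0.2 -0.2  0. ] 0.0941
2.3 [0.5481 0.1016 0.1022] [ 3.1411e+00  4.0000e-04 -3.1404e+00] [-0.8  0.8  1. ] 0.0944
```

View pics/w2.png

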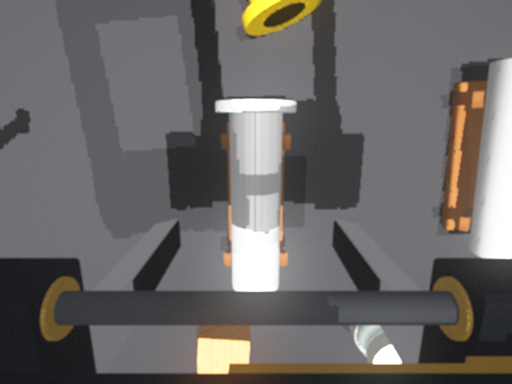

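View pics/sd2c.png

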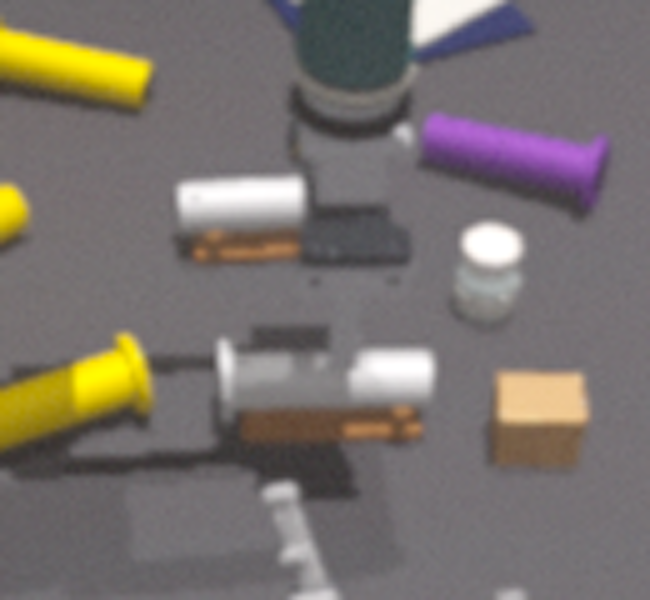

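Request:
servo_tool(rows=[[[0,0,0.25],0],[[0,0,0.5],0],[[0,0,0.7],0],[[0,0,0.85],0],[[0,0,0.98],0],[[0,0,0.98],0],[[0,0,0.98],0]])

```text
time: 2.88
tool_pos: [0.5482, 0.1006, 0.0236]
ee_rot: [3.141, 0.0, -3.141]
wrist_force: [0.7, -0.2, 0.2]
width: 0.0942
```

```bash
python3 snap.py side sd3
python3 - <<'E'
import cv2
im=cv2.imread("pics/sd3.png")
cv2.imwrite("pics/sd3c.png",cv2.resize(im[130:250,210:340],None,fx=5,fy=5,interpolation=cv2.INTER_CUBIC))
E
```

```text
2.9333 [0.5488 0.1005 0.0242] [3.1413e+00 1.8000e-03 3.1416e+00] [ 0.  -0.1  0.5] 0.0939
```

View pics/sd3c.png

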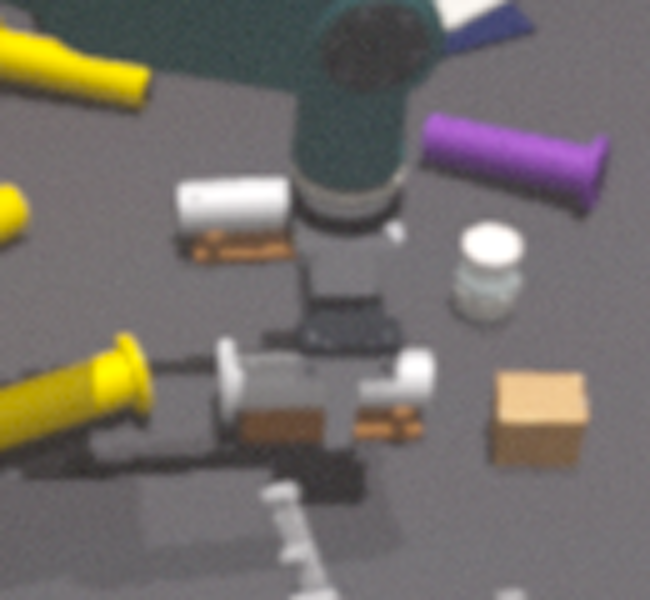

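Request:
servo_tool(rows=[[[0,0,0],0],[[0,0,0],0],[[0,0,0],0],[[0,0,0],0],[[0,0,0],0],[[0,0,0],0],[[0,0,0],0],[[0,0,0],0]], grip=1)

```text
time: 3.6
tool_pos: [0.5482, 0.1003, 0.023]
ee_rot: [3.142, -0.0, 3.141]
wrist_force: [-0.5, 1.0, 0.5]
width: 0.0439
```

Request:
servo_tool(rows=[[[0,0,-0.1],0],[[0,0,-0.4],0],[[0,0,-0.8],0],[[0,0,-1],0],[[0,0,-1],0]])

```text
time: 4.02
tool_pos: [0.5512, 0.1005, 0.1083]
ee_rot: [3.141, 0.009, 3.142]
wrist_force: [0.0, 0.1, -2.7]
width: 0.0391
```

Request:
servo_tool(rows=[[[0,0,-0.4],0],[[0,0,-0.8],0],[[0,0,-1],0],[[0,0,-1],0]])

```text
time: 4.35
tool_pos: [0.5501, 0.1004, 0.1868]
ee_rot: [3.141, 0.007, 3.141]
wrist_force: [0.5, 0.6, -1.4]
width: 0.0393
```

```bash
python3 snap.py side sd4; python3 snap.py wrist w4
python3 - <<'E'
import cv2
im=cv2.imread("pics/sd4.png")
cv2.imwrite("pics/sd4c.png",cv2.resize(im[90:250,180:350],None,fx=4,fy=4,interpolation=cv2.INTER_CUBIC)[:600])
E
```

```text
4.4 [0.5489 0.1003 0.1839] [3.1413e+00 2.6000e-03 3.1415e+00] [ 1.2  0.  -2.9] 0.0395
4.45 [0.5477 0.1002 0.1817] [-3.1415e+00 -1.6000e-03  3.1414e+00] [-0.6  0.5 -2.9] 0.0394
```

View pics/sd4c.png

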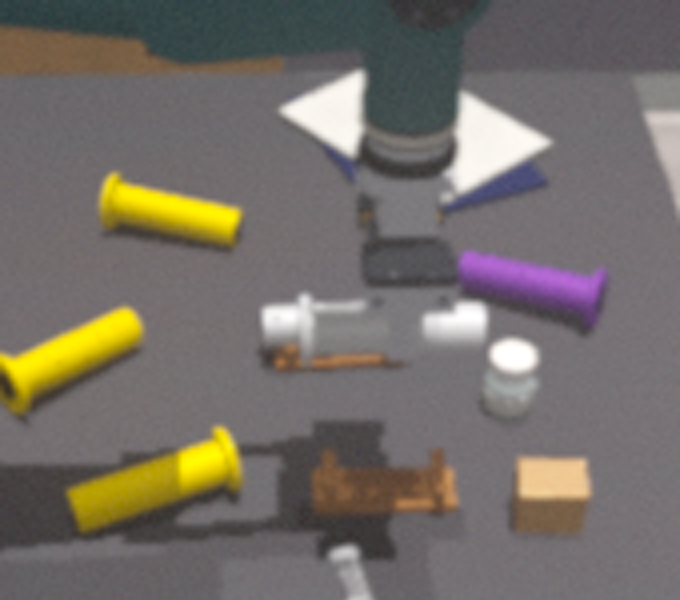

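View pics/w4.png

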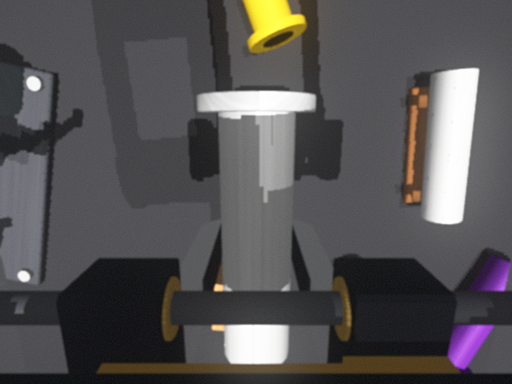

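Request:
servo_tool(rows=[[[0,0,-0.3],0],[[-0.2,-0.3,-0.6],0],[[-0.4,-0.6,-0.9],0],[[-0.65,-1,-1],0],[[-0.65,-1,-1],0]])

```text
time: 4.87
tool_pos: [0.6028, 0.0148, 0.2615]
ee_rot: [-3.138, 0.0, 3.135]
wrist_force: [-0.2, 0.2, -2.8]
width: 0.0393
```

Request:
servo_tool(rows=[[[0,-0.3,0],0],[[0,-0.6,0],0],[[0,-1,0],0],[[0,-1,0],0],[[0,-1,0],0],[[0,-1,0],0]])

```text
time: 5.37
tool_pos: [0.5994, -0.0594, 0.2601]
ee_rot: [3.14, -0.005, 3.141]
wrist_force: [-0.4, 0.2, -2.4]
width: 0.0397
```

```bash
python3 snap.py wrist w5
```

```text
5.4167 [ 0.5996 -0.0589  0.2608] [ 3.1402 -0.0036 -3.1411] [ 0.3  0.5 -2.6] 0.0397
```

View pics/w5.png

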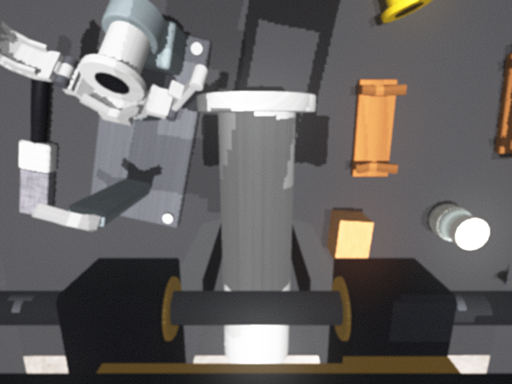

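Request:
servo_tool(rows=[[[-0.3,0.2,0],0],[[-0.6,0.4,0],0],[[-0.6,0.4,0],0],[[-0.6,0.4,0],0],[[-0.6,0.4,0],0],[[-0.6,0.4,0],0]])

```text
time: 5.92
tool_pos: [0.6476, -0.0275, 0.2632]
ee_rot: [-3.141, -0.0, -3.141]
wrist_force: [1.1, -0.0, -2.3]
width: 0.0397
```

```bash
python3 snap.py wrist w6
python3 - <<'E'
import cv2
for n in ("w5","w6"):
    im=cv2.imread(f"pics/{n}.png");y0=0 if n=="w5" else 0
    cv2.imwrite(f"pics/{n}c.png",cv2.resize(im[0:240,0:230],None,fx=2.5,fy=2.5,interpolation=cv2.INTER_CUBIC))
E
```

```text
5.9667 [ 0.6476 -0.0277  0.2636] [-3.1414e+00  4.0000e-04  3.1414e+00] [ 0.3  0.4 -1.3] 0.0393
```

View pics/w5c.png

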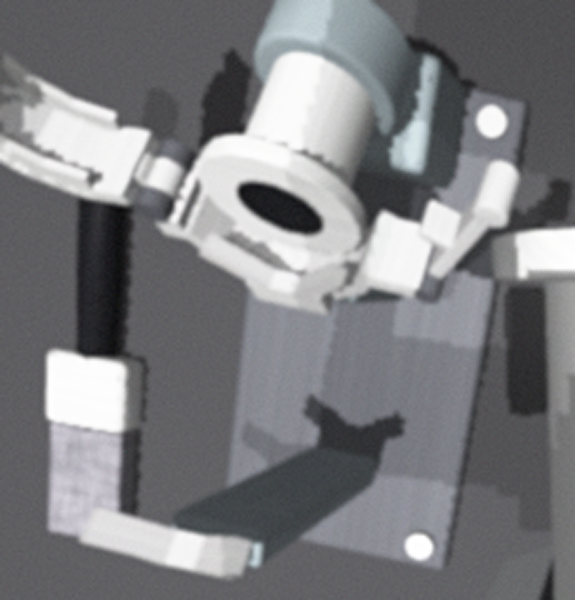

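View pics/w6c.png

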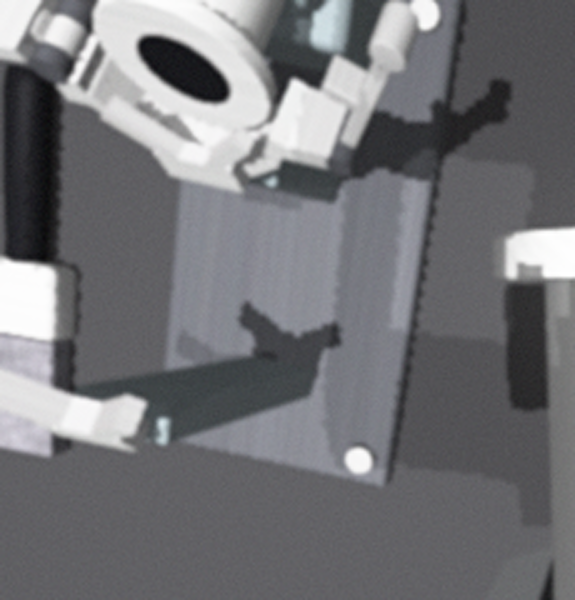

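Run:
```python
import pickle
from h import *
np.set_printoptions(precision=4,suppress=True)
L=lambda n:pickle.load(open(n+".pkl","rb"))
a,b,d=L("w5"),L("w6"),L("s0")
c=lambda q:((q[0]+.5)/2.5-.5,(q[1]+.5)/2.5-.5)
ss=lambda x,y:(225+(x+.5)/6-.5,220+(y+.5)/6-.5)
ts=lambda x,y:(310+(x+.5)/6-.5,130+(y+.5)/6-.5)
def f(n,p,q,*r): print(n,*tri((a,c(p)),(b,c(q)),*r))
f("bore",(280,208),(184,68)); f("bore+side+top",(280,208),(184,68),(d["side"],ss(255,247)),(d["top"],ts(265,345)))
f("boltN",(491,121),(425,13));f("boltF",(419,546),(358,460))
f("latchbar",(495,188),(393,36))
f("vee notch",(187,547),(80,415))
for n,q in (("N",(491,121)),("F",(419,546))): print(n,plane(a,c(q),.017))
# predicted port frame
```

```text
bore [ 0.4982 -0.1978  0.1273] [0.2, 0.2]
bore+side+top [ 0.498  -0.1979  0.1253] [0.9, 0.8, 0.6, 2.0]
boltN [ 0.4452 -0.1363  0.0132] [0.3, 0.3]
boltF [ 0.67   -0.1874  0.0182] [0.1, 0.1]
latchbar [ 0.4947 -0.1117  0.1537] [0.5, 0.5]
vee notch [ 0.6201 -0.2272  0.1697] [0.6, 0.6]
N [ 0.4461 -0.1358  0.017 ]
F [ 0.6704 -0.1877  0.017 ]
```

Run:
```python
import pickle,cv2
from h import *
b=pickle.load(open("w6.pkl","rb"));im=b["pixels"][:,:,::-1].copy()
k=5;x0,y0=185,80
big=cv2.resize(im[y0:y0+60,x0:x0+145],None,fx=k,fy=k,interpolation=cv2.INTER_CUBIC)
tcp=np.array([.6476,-.0277,.2636])
th=np.linspace(0,2*np.pi,60)
for L,col in ((.0805,(0,0,255)),):
  for dx in (0,.008):
    P=[proj(b,tcp+[-L+dx,.03*np.sin(t),.017+.03*np.cos(t)]) for t in th]
    P=np.array([((p[0]-x0+.5)*k,(p[1]-y0+.5)*k) for p in P]).astype(int)
    cv2.polylines(big,[P.reshape(-1,1,2)],True,col,1)
cv2.imwrite("pics/w6f.png",big)
```

```text
(no output)
```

View pics/w6f.png

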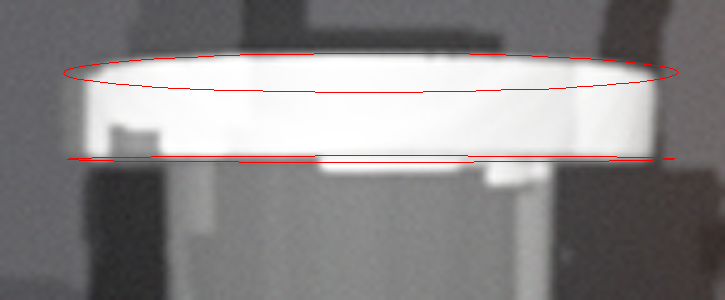

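Run:
```python
import pickle,cv2
from h import *
np.set_printoptions(precision=4,suppress=True)
s=pickle.load(open("sd4.pkl","rb"))
for q in [(303,326),(485,322)]:
    o,d=ray(s,(180+(q[0]+.5)/4-.5,90+(q[1]+.5)/4-.5));print(o+d*(.1-o[1])/d[1])
w=pickle.load(open("w4.pkl","rb"));im=w["pixels"][:,:,::-1].copy()
k=4;x0,y0=180,80
big=cv2.resize(im[y0:y0+150,x0:x0+150],None,fx=k,fy=k,interpolation=cv2.INTER_CUBIC)
cv2.imwrite("pics/w4f.png",big)
# predicted silhouettes half widths
tcp=np.array([.5477,.1002,.1817])
T=w["world_from_camera"];C=T[:3,3]
for h in (.007,.012,.017):
  for tilt in (0,.1):
    row=[]
    for xx in (-.065,-.03):
      # cylinder silhouette at station: use max/min column over circle
      cc=tcp+[xx,0,h+tilt*xx]
      P=np.array([proj(w,cc+[0,.02*np.sin(t),.02*np.cos(t)]) for t in np.linspace(0,6.28,200)])
      i=P[:,0].argmin();row+= [P[:,0].min().round(1),P[:,0].max().round(1),P[i,1].round(0)]
    Q=np.array([proj(w,tcp+[-.0805,.03*np.sin(t),h-tilt*.08+.03*np.cos(t)]) for t in np.linspace(0,6.28,200)])
    print(h,tilt,row,"flange",Q[:,0].min().round(1),Q[:,0].max().round(1),Q[:,1].min().round(1))
```

```text
[0.4721 0.1    0.2038]
[0.6221 0.1    0.2054]
0.007 0 [np.float64(221.8), np.float64(295.4), np.float64(124.0), np.float64(223.5), np.float64(293.5), np.float64(187.0)] flange 201.7 315.6 89.8
0.007 0.1 [np.float64(223.0), np.float64(293.9), np.float64(123.0), np.float64(224.0), np.float64(292.9), np.float64(186.0)] flange 204.2 312.9 91.1
0.012 0 [np.float64(220.7), np.float64(296.5), np.float64(124.0), np.float64(222.6), np.float64(294.5), np.float64(189.0)] flange 200.0 317.5 88.9
0.012 0.1 [np.float64(222.1), np.float64(295.0), np.float64(124.0), np.float64(223.1), np.float64(293.9), np.float64(188.0)] flange 202.6 314.6 90.3
0.017 0 [np.float64(219.6), np.float64(297.7), np.float64(124.0), np.float64(221.6), np.float64(295.6), np.float64(191.0)] flange 198.2 319.4 88.0
0.017 0.1 [np.float64(221.1), np.float64(296.2), np.float64(124.0), np.float64(222.2), np.float64(295.0), np.float64(190.0)] flange 201.0 316.3 89.4
```

View pics/w4f.png

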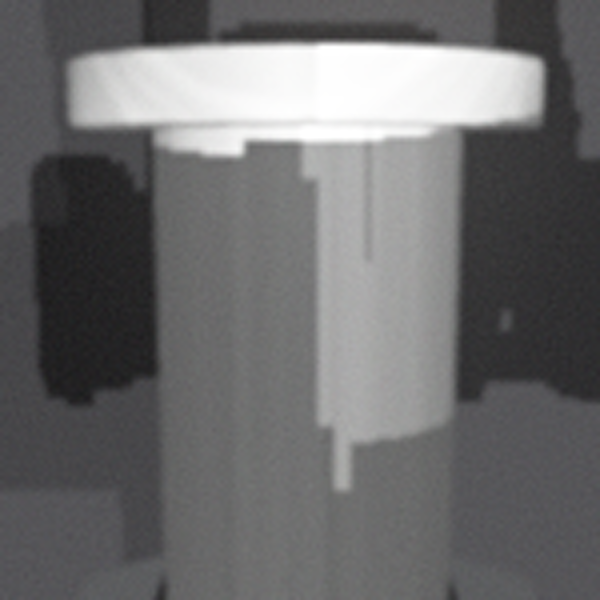

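Request:
servo_tool(rows=[[[0,-0.1,0],0.05],[[0,-0.3,0],0.1],[[0,-0.6,0],0.146],[[0,-1,0],0.146],[[0,-1,0],0.146],[[0,-1,0],0.146]])

```text
time: 6.47
tool_pos: [0.6475, -0.1098, 0.2634]
ee_rot: [3.141, 0.0, 2.909]
wrist_force: [-0.2, 0.4, -2.3]
width: 0.0393
```

```bash
cat > st.py <<'E'
import numpy as np
from bench import robot
from scipy.spatial.transform import Rotation as Ro
psi=-.229;O=np.array([.498,-.198,.125])
fwd=np.array([np.cos(psi),np.sin(psi),0]);ey=np.array([-np.sin(psi),np.cos(psi),0]);ez_=np.array([0,0,1.])
o=robot.get_obs();d=o["tool_pos"]-O;R=Ro.from_euler("xyz",o["ee_rot"]).as_matrix()
print("t",round(o["time"],2),"u,v,z(mm)",(1000*np.array([d@fwd,d@ey,d[2]])).round(1),"zabs",o["tool_pos"][2].round(4),"rot",o["ee_rot"].round(3),"F(u,v,z)",np.round([o["wrist_force"]@fwd,o["wrist_force"]@ey,o["wrist_force"][2]],1),"w",round(o["width"],4),"yaw err",round(float((o["ee_rot"][2]-(np.pi+psi)+np.pi)%(2*np.pi)-np.pi),3))
E
python3 st.py
```

```text
t 6.47 u,v,z(mm) [125.6 119.9 138.4] zabs 0.2634 rot [3.141 0.    2.909] F(u,v,z) [-0.3  0.3 -2.3] w 0.0393 yaw err -0.004
```

Request:
servo_tool(rows=[[[0.25,-0.3,0],0],[[0.5,-0.65,0],0],[[0.75,-1,0],0],[[0.75,-1,0],0]])

```text
time: 6.8
tool_pos: [0.5676, -0.1748, 0.2643]
ee_rot: [-3.139, -0.001, 2.908]
wrist_force: [1.5, 0.1, -2.5]
width: 0.039
```

Request:
servo_tool(rows=[[[0,-0.25,0],0],[[0,-0.5,0.2],0],[[0,-0.5,0.4],0],[[0,-0.5,0.4],0],[[0,-0.5,0.4],0],[[0,-0.5,0.4],0]])

```text
time: 7.3
tool_pos: [0.563, -0.21, 0.2322]
ee_rot: [3.141, 0.001, 2.913]
wrist_force: [-0.6, 0.6, -1.6]
width: 0.0394
```

```bash
python3 snap.py wrist w7;python3 snap.py side sd7; python3 st.py;  python3 - <<'E'
import cv2
im=cv2.imread("pics/sd7.png")
cv2.imwrite("pics/sd7c.png",cv2.resize(im[190:320,210:350],None,fx=4.5,fy=4.5,interpolation=cv2.INTER_CUBIC)[:600])
E
```

```text
7.35 [ 0.5632 -0.2102  0.2327] [-3.1415e+00  2.4000e-03  2.9134e+00] [ 0.4 -0.6 -3. ] 0.0393
7.4 [ 0.5633 -0.2103  0.2328] [-3.1414e+00  2.7000e-03  2.9134e+00] [ 0.4  0.7 -1.7] 0.0392
t 7.4 u,v,z(mm) [ 66.3   2.9 107.8] zabs 0.2328 rot [-3.141e+00  3.000e-03  2.913e+00] F(u,v,z) [ 0.3  0.8 -1.7] w 0.0392 yaw err 0.001
```

View pics/w7.png

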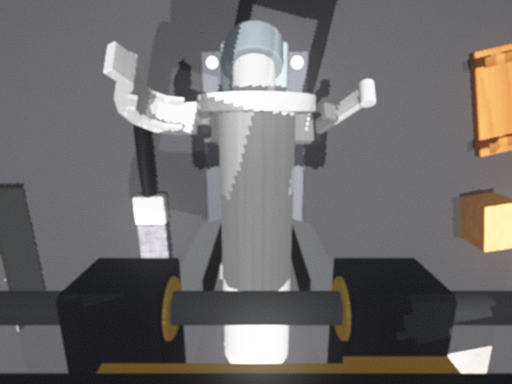

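View pics/sd7c.png

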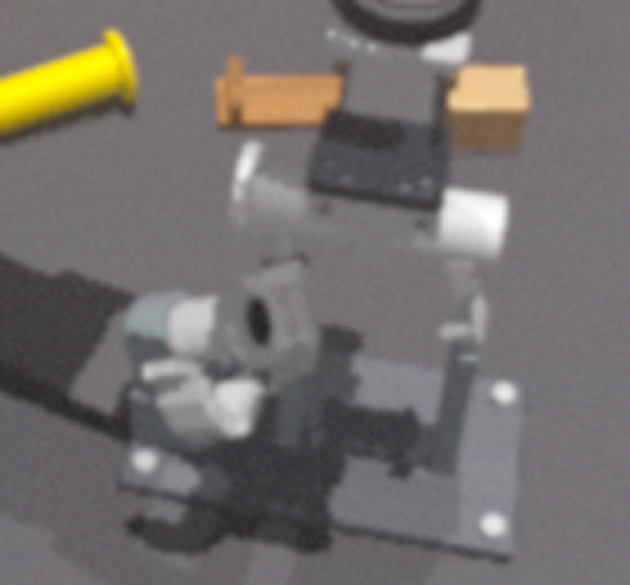

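Request:
servo_tool(rows=[[[0.01,-0.028,0.2],0],[[0.01,-0.028,0.4],0],[[0.01,-0.028,0.55],0],[[0.01,-0.028,0.63],0],[[0.01,-0.028,0.63],0],[[0.01,-0.028,0.63],0],[[0.01,-0.028,0.63],0]])

```text
time: 7.98
tool_pos: [0.5617, -0.2131, 0.1818]
ee_rot: [-3.141, 0.002, 2.912]
wrist_force: [-0.3, 0.1, -2.6]
width: 0.0395
```

```bash
python3 st.py
```

```text
t 7.98 u,v,z(mm) [65.5 -0.3 56.8] zabs 0.1818 rot [-3.141e+00  2.000e-03  2.912e+00] F(u,v,z) [-0.3  0.  -2.6] w 0.0395 yaw err -0.0
```

Request:
servo_tool(rows=[[[0,0,0.04],0],[[-0.005,0,0.08],0],[[-0.01,0,0.12],0],[[-0.015,0,0.16],0],[[-0.018,0,0.18],0],[[-0.018,0,0.18],0],[[-0.018,0,0.18],0]])

```text
time: 8.57
tool_pos: [0.5627, -0.2128, 0.1663]
ee_rot: [3.141, 0.0, 2.913]
wrist_force: [-1.3, 2.9, 1.5]
width: 0.0393
```

```bash
python3 st.py; python3 snap.py wrist w8;python3 snap.py side sd8;   python3 - <<'E'
import cv2
im=cv2.imread("pics/sd8.png")
cv2.imwrite("pics/sd8c.png",cv2.resize(im[190:320,210:350],None,fx=4.5,fy=4.5,interpolation=cv2.INTER_CUBIC)[:600])
E
```

```text
t 8.57 u,v,z(mm) [66.4  0.3 41.3] zabs 0.1663 rot [3.141 0.    2.913] F(u,v,z) [-2.   2.5  1.5] w 0.0393 yaw err 0.0
8.6167 [ 0.5627 -0.2128  0.1663] [3.1407e+00 1.0000e-04 2.9126e+00] [-1.1  3.6  0.5] 0.0393
8.6667 [ 0.5627 -0.2128  0.1663] [3.1407e+00 1.0000e-04 2.9126e+00] [-0.2  2.7  1.5] 0.0396
```

View pics/w8.png

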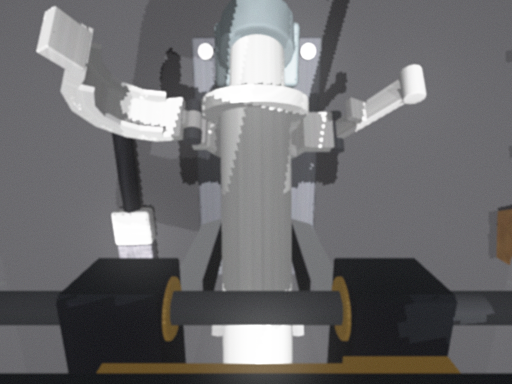

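View pics/sd8c.png

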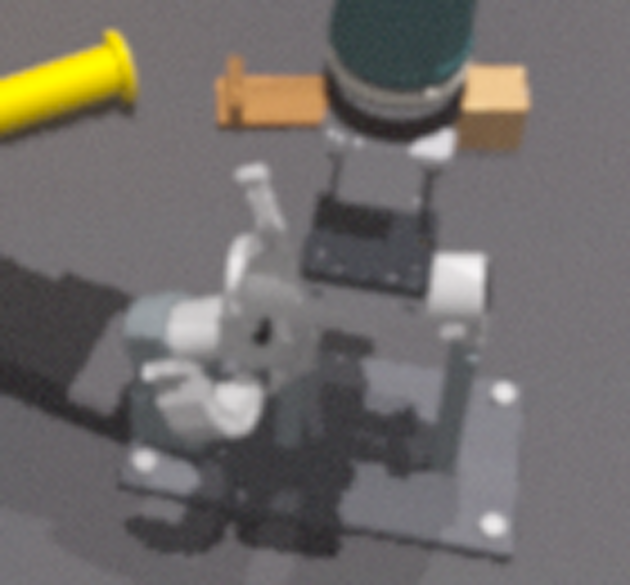

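Request:
servo_tool(rows=[[[-0.01,0.006,0.03],0],[[-0.022,0.006,0.06],0],[[-0.035,0.006,0.09],0],[[-0.05,0.006,0.12],0],[[-0.06,0.006,0.14],0],[[-0.07,0.006,0.16],0],[[-0.07,0.006,0.16],0],[[-0.07,0.006,0.16],0]])

```text
time: 9.33
tool_pos: [0.5677, -0.2139, 0.1523]
ee_rot: [3.141, -0.002, 2.912]
wrist_force: [-0.9, 3.3, -0.8]
width: 0.0392
```

```bash
python3 st.py; python3 snap.py wrist w9;python3 snap.py side sd9;   python3 - <<'E'
import cv2
im=cv2.imread("pics/sd9.png")
cv2.imwrite("pics/sd9c.png",cv2.resize(im[190:320,210:350],None,fx=4.5,fy=4.5,interpolation=cv2.INTER_CUBIC)[:600])
im=cv2.imread("pics/w9.png")
cv2.imwrite("pics/w9c.png",cv2.resize(im[60:180,150:340],None,fx=4,fy=4,interpolation=cv2.INTER_CUBIC)[:600])
E
```

```text
t 9.33 u,v,z(mm) [71.5  0.4 27.3] zabs 0.1523 rot [ 3.141e+00 -2.000e-03  2.912e+00] F(u,v,z) [-1.7  3.  -0.8] w 0.0392 yaw err -0.0
9.3833 [ 0.5679 -0.214   0.1525] [ 3.1413e+00 -1.3000e-03  2.9121e+00] [-1.6  3.  -2. ] 0.0393
9.4333 [ 0.568  -0.2141  0.1527] [ 3.1415e+00 -7.0000e-04  2.9120e+00] [-1.5  3.  -0.8] 0.0395
```

View pics/w9c.png

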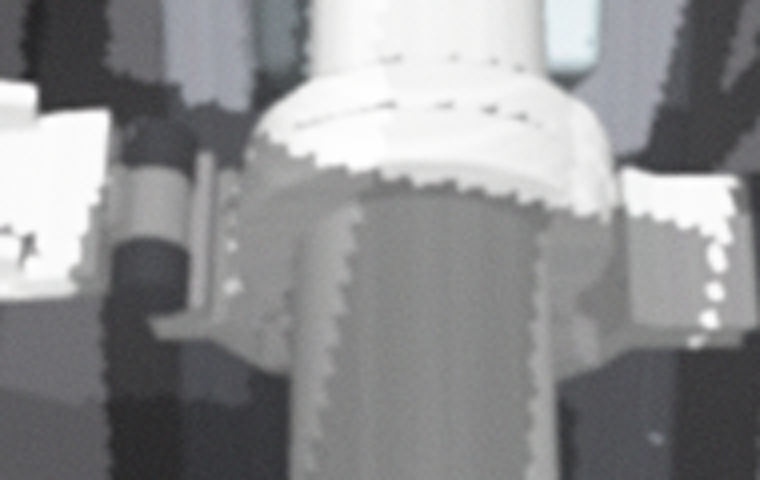

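View pics/sd9c.png

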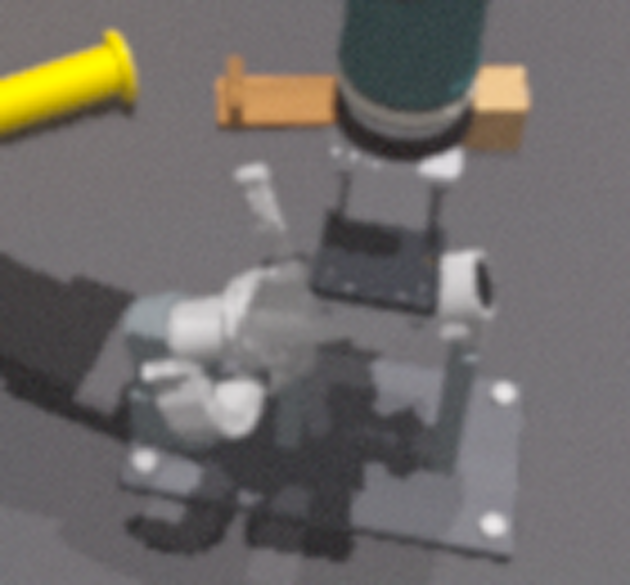

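Request:
servo_tool(rows=[[[-0.01,0.01,0.02],0],[[-0.02,0.01,0.04],0],[[-0.025,0.01,0.05],0],[[-0.025,0.01,0.05],0],[[-0.025,0.01,0.05],0]])

```text
time: 9.85
tool_pos: [0.5694, -0.2138, 0.1513]
ee_rot: [-3.141, -0.001, 2.912]
wrist_force: [-7.0, 3.9, 4.8]
width: 0.0395
```

```bash
python3 st.py; python3 snap.py wrist w10;   python3 - <<'E'
import cv2
im=cv2.imread("pics/w10.png")
cv2.imwrite("pics/w10c.png",cv2.resize(im[60:180,150:340],None,fx=4,fy=4,interpolation=cv2.INTER_CUBIC)[:600])
E
```

```text
t 9.85 u,v,z(mm) [73.1  0.8 26.3] zabs 0.1513 rot [-3.141e+00 -1.000e-03  2.912e+00] F(u,v,z) [-7.7  2.2  4.8] w 0.0395 yaw err -0.001
9.9 [ 0.5694 -0.2138  0.1512] [-3.1410e+00 -7.0000e-04  2.9116e+00] [-6.3  3.7  5.4] 0.0393
```

View pics/w10c.png

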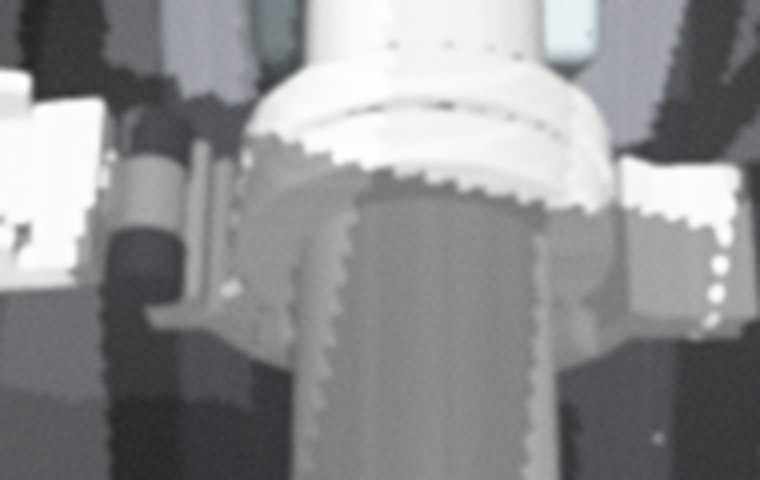

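Request:
servo_tool(rows=[[[0.01,0.01,0.006],0],[[0.022,0.01,0.012],0],[[0.033,0.01,0.018],0],[[0.044,0.01,0.025],0],[[0.055,0.01,0.031],0],[[0.065,0.01,0.037],0],[[0.065,0.01,0.037],0],[[0.065,0.01,0.037],0]])

```text
time: 10.57
tool_pos: [0.5681, -0.2134, 0.1502]
ee_rot: [-3.139, 0.009, 2.911]
wrist_force: [0.1, 1.5, 5.9]
width: 0.0392
```

```bash
python3 st.py; python3 snap.py wrist w11;   python3 - <<'E'
import cv2
im=cv2.imread("pics/w11.png")
cv2.imwrite("pics/w11c.png",cv2.resize(im[60:180,150:340],None,fx=4,fy=4,interpolation=cv2.INTER_CUBIC)[:600])
E
```

```text
t 10.57 u,v,z(mm) [71.7  1.  25.2] zabs 0.1502 rot [-3.139  0.009  2.911] F(u,v,z) [-0.2  1.4  5.9] w 0.0392 yaw err -0.001
10.6167 [ 0.5681 -0.2134  0.1502] [-3.1394  0.0095  2.911 ] [0.6 1.6 6.5] 0.0392
```

View pics/w11c.png

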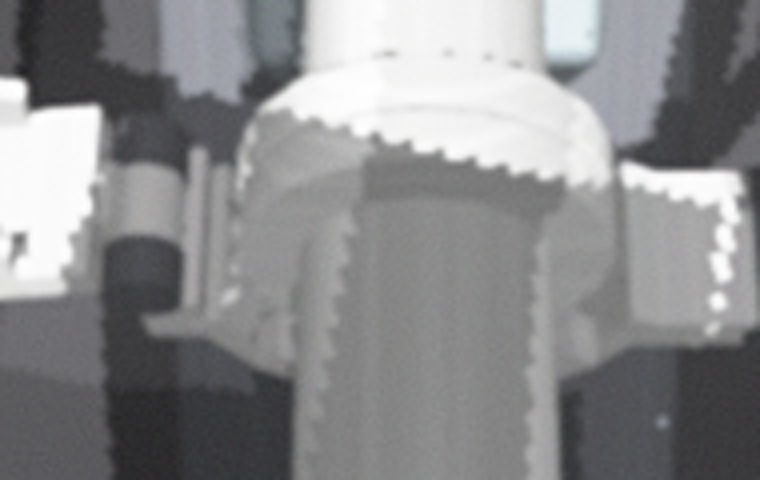

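Request:
servo_tool(rows=[[[0,0,0],0],[[0,0,0],0],[[0,0,0],0],[[0,0,0],0],[[0,0,0],0]], grip=-0.6)

```text
time: 11.03
tool_pos: [0.5652, -0.2119, 0.1459]
ee_rot: [-3.142, -0.001, 2.912]
wrist_force: [-0.4, 0.5, 0.6]
width: 0.0693
```

```bash
python3 st.py; python3 snap.py wrist w12; python3 snap.py side sd12;  python3 - <<'E'
import cv2
im=cv2.imread("pics/w12.png")
cv2.imwrite("pics/w12c.png",cv2.resize(im[60:210,150:340],None,fx=4,fy=4,interpolation=cv2.INTER_CUBIC)[:600])
im=cv2.imread("pics/sd12.png")
cv2.imwrite("pics/sd12c.png",cv2.resize(im[190:320,210:350],None,fx=4.5,fy=4.5,interpolation=cv2.INTER_CUBIC)[:600])
E
```

```text
t 11.03 u,v,z(mm) [68.7  1.7 20.9] zabs 0.1459 rot [-3.142e+00 -1.000e-03  2.912e+00] F(u,v,z) [-0.5  0.3  0.6] w 0.0693 yaw err -0.001
11.0833 [ 0.5653 -0.2119  0.146 ] [ 3.1416e+00 -6.0000e-04  2.9120e+00] [ 0.5 -1.6 -0.4] 0.0729
11.1333 [ 0.5653 -0.2118  0.1461] [ 3.1415e+00 -6.0000e-04  2.9120e+00] [-0.4 -0.9 -0.2] 0.0746
```

View pics/w12c.png

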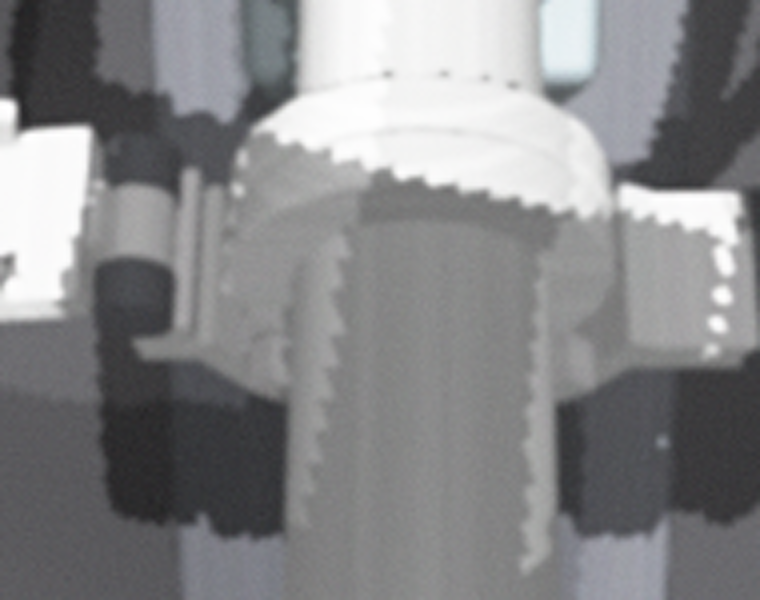

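View pics/sd12c.png

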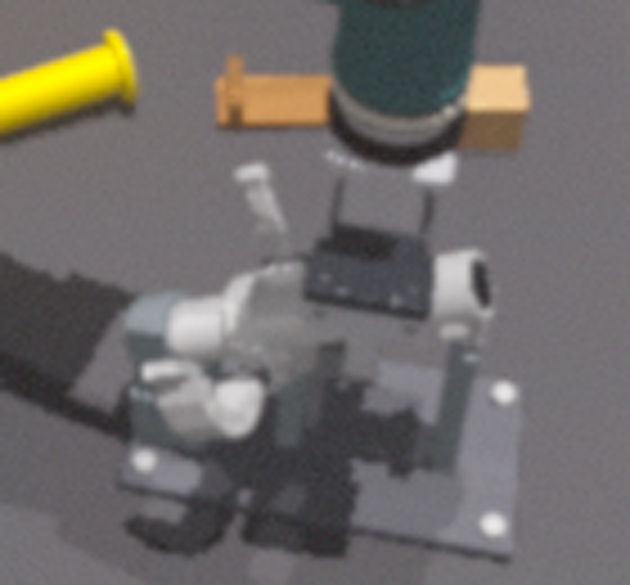

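Request:
servo_tool(rows=[[[0,0,-0.2],0],[[0,0,-0.5],0],[[0,0,-0.9],0],[[0,0,-1],0],[[0,0,-1],0]], grip=-0.6)

```text
time: 11.55
tool_pos: [0.5669, -0.2125, 0.2302]
ee_rot: [-3.14, 0.007, 2.912]
wrist_force: [-0.4, 0.2, -0.9]
width: 0.0753
```

```bash
python3 st.py; python3 snap.py wrist w13
python3 - <<'E'
import cv2
for n in ("w13","w12"):
  im=cv2.imread(f"pics/{n}.png")
  cv2.imwrite(f"pics/{n}d.png",cv2.resize(im[0:200,20:280],None,fx=3,fy=3,interpolation=cv2.INTER_CUBIC)[:600])
E
```

```text
t 11.55 u,v,z(mm) [ 70.4   1.5 105.2] zabs 0.2302 rot [-3.14   0.007  2.912] F(u,v,z) [-0.5  0.1 -0.9] w 0.0753 yaw err -0.0
11.6 [ 0.566  -0.2121  0.2275] [-3.1410e+00  2.9000e-03  2.9122e+00] [-1.   0.8 -0.3] 0.0754
```

View pics/w13.png

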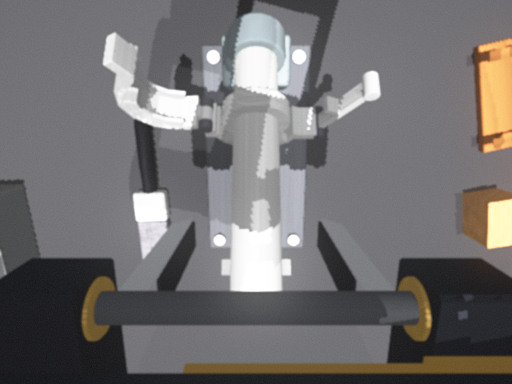

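View pics/w13d.png

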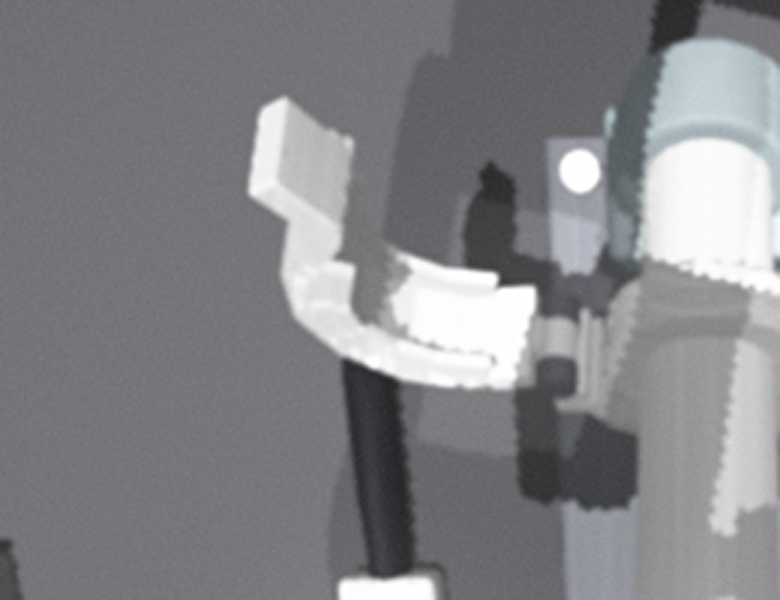

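View pics/w12d.png

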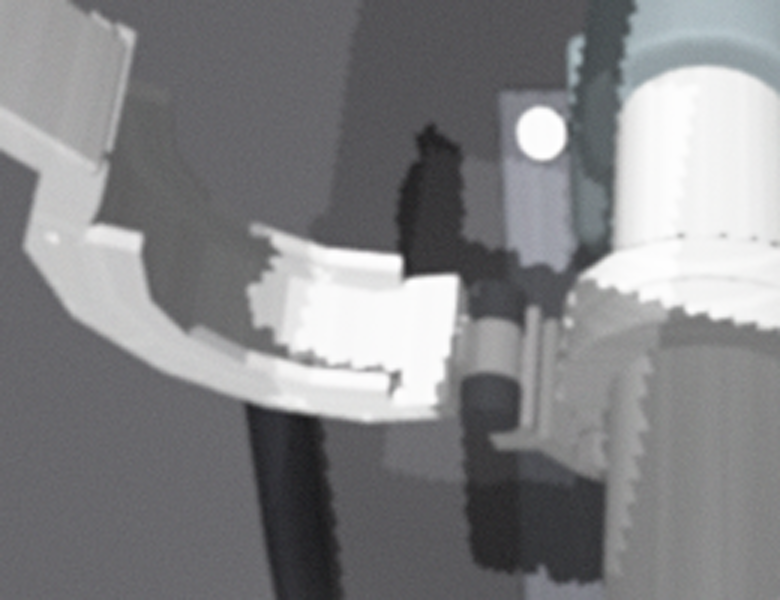

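```bash
cat > port.py <<'E'
import numpy as np
psi=-.229;O=np.array([.498,-.198,.125]);c,s=np.cos(np.pi/6),.5
ex=np.array([c*np.cos(psi),c*np.sin(psi),s]);ey=np.array([-np.sin(psi),np.cos(psi),0]);ez=np.cross(ex,ey)
def W(x,y,z): return O+ex*x+ey*y+ez*z
def tab(th,x=0): a=np.arctan2(.005,.096)+th;return W(x,-.044+.0961*np.cos(a),.0961*np.sin(a))
def bar(la,x=0): return W(x,.058+.064*np.sin(la),-.015+.064*np.cos(la))
E
python3 - <<'E'
import pickle
from h import *; from port import *
for n in ("w13","w8","w7"):
    w=pickle.load(open(n+".pkl","rb"))
    print(n,[(t,proj(w,tab(t)).round(1).tolist()) for t in (1.7,1.8,1.9,2.0,2.1)],[(t,proj(w,bar(t)).round(1).tolist()) for t in (.45,.55,.65,.75)])
    print(proj(w,W(0,0,.03)).round(1),proj(w,W(.137,0,.02)).round(1))
E
```

```text
w13 [(1.7, [152.5, 32.6]), (1.8, [138.1, 35.4]), (1.9, [125.1, 39.3]), (2.0, [113.7, 44.1]), (2.1, [104.2, 49.7])] [(0.45, [370.3, 84.9]), (0.55, [376.3, 87.3]), (0.65, [381.4, 90.1]), (0.75, [385.6, 93.1])]
[256.3  94.6] [256.3 273.4]
w8 [(1.7, [105.1, 3.3]), (1.8, [84.5, 8.0]), (1.9, [66.6, 14.4]), (2.0, [51.7, 22.2]), (2.1, [40.0, 31.0])] [(0.45, [411.8, 83.0]), (0.55, [419.1, 86.3]), (0.65, [425.0, 90.1]), (0.75, [429.6, 94.2])]
[258.1  96.1] [258.6 343.5]
w7 [(1.7, [152.1, 41.8]), (1.8, [137.9, 44.5]), (1.9, [125.1, 48.1]), (2.0, [113.9, 52.7]), (2.1, [104.5, 58.0])] [(0.45, [366.5, 92.0]), (0.55, [372.4, 94.3]), (0.65, [377.4, 97.0]), (0.75, [381.6, 99.9])]
[254.3 101.2] [254. 278.]
```

Request:
servo_tool(rows=[[[0,-0.3,0],0],[[0,-0.65,0],0],[[0,-1,0],0],[[0,-1,0],0]], grip=1)

```text
time: 11.93
tool_pos: [0.5448, -0.2935, 0.2225]
ee_rot: [-3.141, -0.006, 2.907]
wrist_force: [0.5, 0.1, -0.6]
width: 0.0521
```

Request:
servo_tool(rows=[[[0,-0.3,0],0],[[0.3,-0.55,0],0],[[0.65,-0.55,0],0],[[1,-0.55,0],0],[[1,-0.55,0],0]])

```text
time: 12.35
tool_pos: [0.4549, -0.3126, 0.2237]
ee_rot: [3.139, -0.007, 2.91]
wrist_force: [-0.5, -0.2, -0.2]
width: 0.0186
```

Request:
servo_tool(rows=[[[0.2,0,0],0],[[0.36,0,0.2],0],[[0.36,0,0.4],0],[[0.36,0,0.55],0],[[0.36,0,0.55],0],[[0.36,0,0.55],0],[[0.36,0,0.55],0]])

```text
time: 12.93
tool_pos: [0.4318, -0.3078, 0.1825]
ee_rot: [3.141, 0.0, 2.913]
wrist_force: [0.5, -0.0, 0.0]
width: 0.0003
```

```bash
python3 st.py; python3 snap.py wrist w14; python3 snap.py side sd14
python3 - <<'E'
import cv2
im=cv2.imread("pics/sd14.png")
cv2.imwrite("pics/sd14c.png",cv2.resize(im[190:320,190:330],None,fx=4.5,fy=4.5,interpolation=cv2.INTER_CUBIC)[:600])
E
```

```text
t 12.93 u,v,z(mm) [ -39.5 -121.9   57.5] zabs 0.1825 rot [3.141 0.    2.913] F(u,v,z) [0.5 0.1 0. ] w 0.0003 yaw err 0.0
12.9833 [ 0.432 -0.308  0.183] [-3.1413e+00  1.0000e-03  2.9126e+00] [0.7 0.3 0.2] 0.0005
13.0333 [ 0.432  -0.3081  0.1834] [-3.1410e+00  1.4000e-03  2.9126e+00] [-0.6  0.3 -0. ] 0.0002
```

View pics/w14.png

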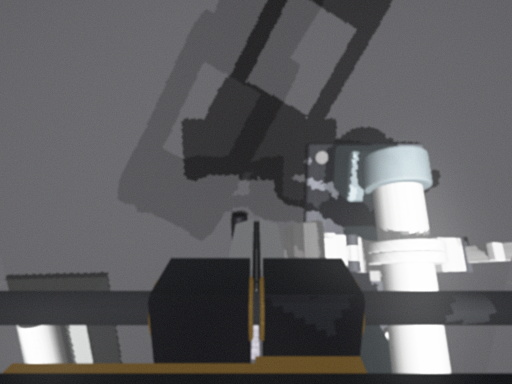

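View pics/sd14c.png

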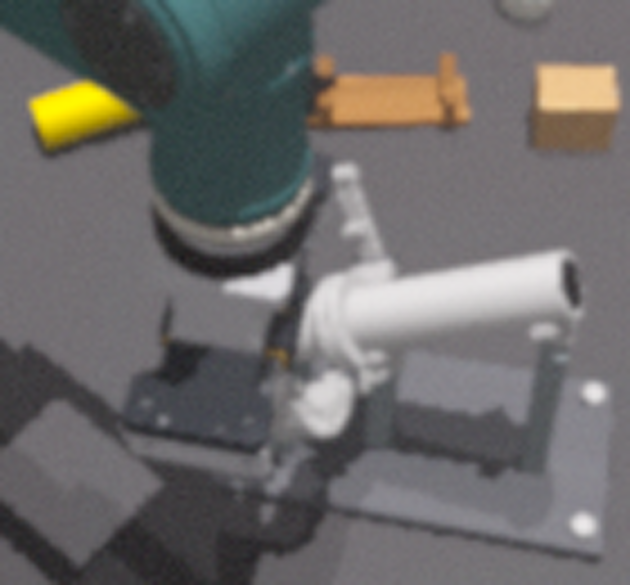

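Request:
servo_tool(rows=[[[0,0.05,0],0],[[0,0.1,0],0],[[0,0.15,0],0],[[0,0.2,0],0],[[0,0.25,0],0],[[0,0.3,0],0],[[0,0.36,0],0],[[0,0.42,0],0]])

```text
time: 13.7
tool_pos: [0.4389, -0.2751, 0.183]
ee_rot: [-3.141, 0.001, 2.912]
wrist_force: [-5.1, -5.5, 9.1]
width: 0.0006
```

```bash
python3 st.py; python3 snap.py top tp15
python3 - <<'E'
import cv2
im=cv2.imread("pics/tp15.png")
cv2.imwrite("pics/tp15c.png",cv2.resize(im[110:240,290:430],None,fx=4.5,fy=4.5,interpolation=cv2.INTER_CUBIC)[:600])
E
```

```text
t 13.7 u,v,z(mm) [-40.1 -88.5  58. ] zabs 0.183 rot [-3.141e+00  1.000e-03  2.912e+00] F(u,v,z) [-3.7 -6.5  9.1] w 0.0006 yaw err -0.001
13.75 [ 0.4389 -0.2746  0.1834] [-3.1404e+00  4.0000e-04  2.9123e+00] [-1.9 -3.   3.5] 0.0005
```

View pics/tp15c.png

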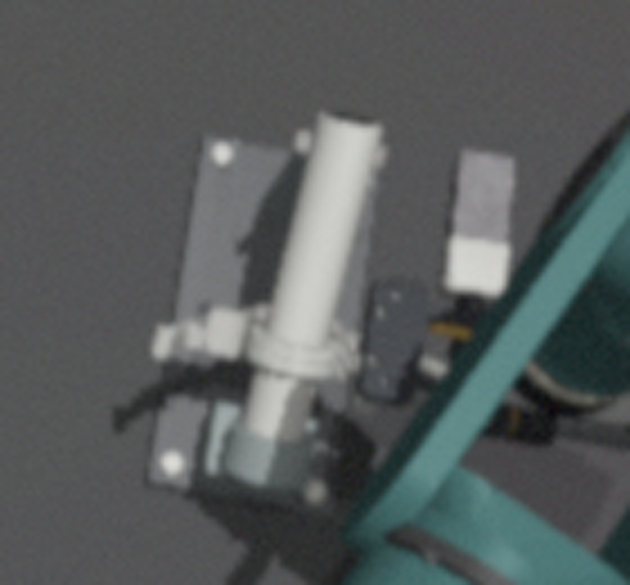

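Request:
servo_tool(rows=[[[0,0.05,-0.02],0],[[0,0.1,-0.04],0],[[0,0.15,-0.05],0],[[0,0.2,-0.05],0],[[0,0.25,-0.05],0],[[0,0.3,-0.05],0],[[0,0.35,-0.05],0],[[0,0.4,-0.05],0]])

```text
time: 14.42
tool_pos: [0.4413, -0.2458, 0.1914]
ee_rot: [-3.134, -0.007, 2.909]
wrist_force: [-19.7, -2.6, 23.6]
width: 0.0004
```

```bash
python3 st.py; python3 snap.py side sd16; python3 snap.py wrist w16
python3 - <<'E'
import cv2
im=cv2.imread("pics/sd16.png")
cv2.imwrite("pics/sd16c.png",cv2.resize(im[190:320,190:330],None,fx=4.5,fy=4.5,interpolation=cv2.INTER_CUBIC)[:600])
E
```

```text
t 14.42 u,v,z(mm) [-44.4 -59.5  66.4] zabs 0.1914 rot [-3.134 -0.007  2.909] F(u,v,z) [-18.6  -7.   23.6] w 0.0004 yaw err -0.004
14.4667 [ 0.4415 -0.2448  0.1916] [-3.1351 -0.0066  2.9097] [-19.4  -1.4  22. ] 0.0003
14.5167 [ 0.4414 -0.2448  0.1916] [-3.1354 -0.0066  2.91  ] [-18.5   0.1  22.5] 0.0005
```

View pics/sd16c.png

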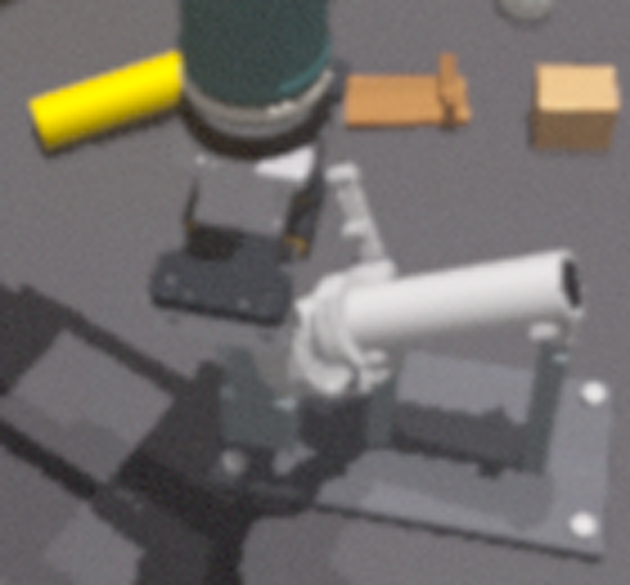

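View pics/w16.png

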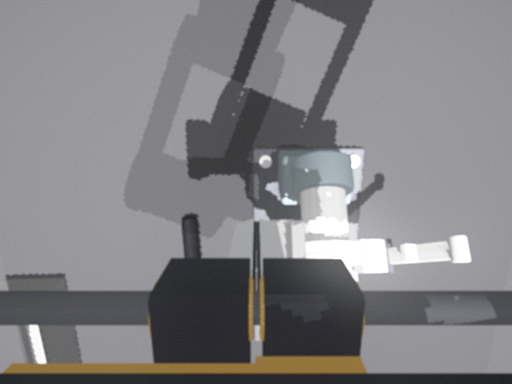

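Request:
servo_tool(rows=[[[0.04,0,-0.07],0],[[0.08,0,-0.14],0],[[0.08,0.03,-0.14],0],[[0.08,0.08,-0.14],0],[[0.08,0.13,-0.14],0],[[0.08,0.18,-0.14],0]])

```text
time: 15.02
tool_pos: [0.4435, -0.228, 0.1968]
ee_rot: [3.141, -0.001, 2.912]
wrist_force: [0.7, -2.8, -0.7]
width: 0.0007
```

```bash
python3 st.py; python3 snap.py side sd17
python3 - <<'E'
import cv2
im=cv2.imread("pics/sd17.png")
cv2.imwrite("pics/sd17c.png",cv2.resize(im[230:310,240:330],None,fx=7,fy=7,interpolation=cv2.INTER_CUBIC)[:600])
E
```

```text
t 15.02 u,v,z(mm) [-46.3 -41.6  71.8] zabs 0.1968 rot [ 3.141e+00 -1.000e-03  2.912e+00] F(u,v,z) [ 1.4 -2.6 -0.7] w 0.0007 yaw err -0.0
15.0667 [ 0.4435 -0.2272  0.1969] [ 3.1405e+00 -9.0000e-04  2.9132e+00] [ 0.3 -0.8 -0.5] 0.0003
```

View pics/sd17c.png

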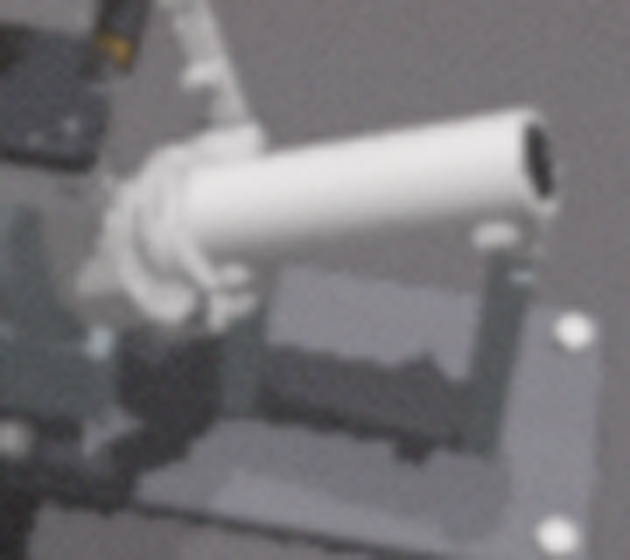

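Request:
servo_tool(rows=[[[0,0.06,0],0],[[0,0.12,0.01],0],[[-0.012,0.185,0.022],0],[[-0.025,0.24,0.045],0],[[-0.04,0.3,0.07],0],[[-0.056,0.36,0.097],0],[[-0.075,0.42,0.13],0],[[-0.095,0.47,0.165],0],[[-0.112,0.52,0.195],0]])

```text
time: 15.82
tool_pos: [0.461, -0.1866, 0.1837]
ee_rot: [3.136, -0.002, 2.914]
wrist_force: [-6.4, 7.9, 10.6]
width: 0.0003
```

```bash
python3 st.py; python3 snap.py side sd18; python3 snap.py wrist w18
python3 - <<'E'
import cv2
im=cv2.imread("pics/sd18.png")
cv2.imwrite("pics/sd18c.png",cv2.resize(im[210:310,220:330],None,fx=6,fy=6,interpolation=cv2.INTER_CUBIC)[:600])
E
```

```text
t 15.82 u,v,z(mm) [-38.6   2.7  58.7] zabs 0.1837 rot [ 3.136e+00 -2.000e-03  2.914e+00] F(u,v,z) [-8.   6.2 10.6] w 0.0003 yaw err 0.001
15.8667 [ 0.4614 -0.1858  0.1832] [ 3.1351e+00 -1.7000e-03  2.9148e+00] [-3.5  8.4  9. ] 0.0001
15.9167 [ 0.4614 -0.1858  0.1833] [ 3.1349e+00 -1.6000e-03  2.9151e+00] [-3.4  9.   7.8] 0.0006
```

View pics/sd18c.png

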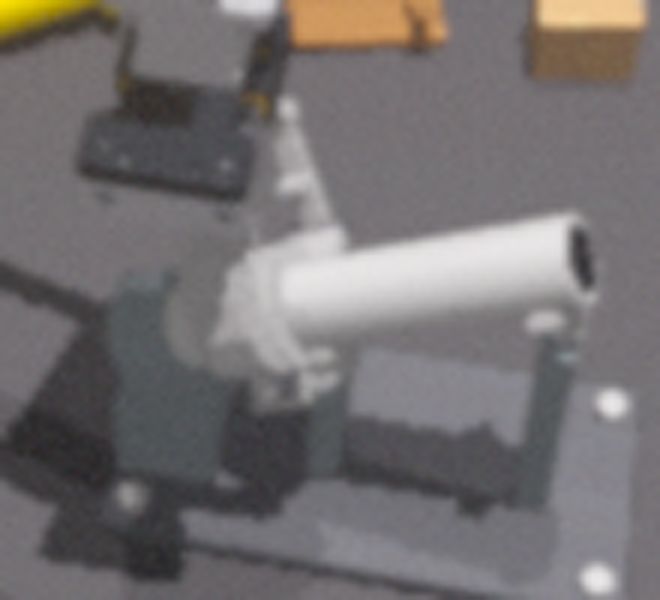

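View pics/w18.png

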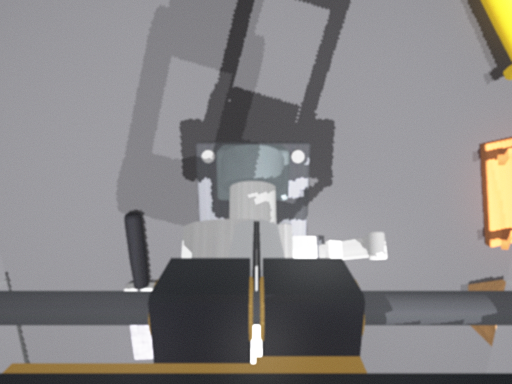

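Request:
servo_tool(rows=[[[0,0.04,0],0],[[-0.025,0.06,0.04],0],[[-0.05,0.07,0.085],0],[[-0.075,0.07,0.13],0],[[-0.1,0.07,0.17],0],[[-0.12,0.07,0.21],0],[[-0.12,0.07,0.21],0]])

```text
time: 16.5
tool_pos: [0.473, -0.1714, 0.1696]
ee_rot: [3.112, -0.003, 2.922]
wrist_force: [-6.7, 35.8, 24.5]
width: 0.0001
```

```bash
python3 st.py; python3 snap.py side sd19
python3 - <<'E'
import cv2
im=cv2.imread("pics/sd19.png")
cv2.imwrite("pics/sd19c.png",cv2.resize(im[210:310,220:330],None,fx=6,fy=6,interpolation=cv2.INTER_CUBIC)[:600])
E
```

```text
t 16.5 u,v,z(mm) [-30.4  20.3  44.6] zabs 0.1696 rot [ 3.112e+00 -3.000e-03  2.922e+00] F(u,v,z) [-14.6  33.3  24.5] w 0.0001 yaw err 0.009
16.55 [ 0.473  -0.1713  0.1696] [ 3.112  -0.0033  2.9221] [-6.2 35.7 23.8] 0.0002
```

View pics/sd19c.png

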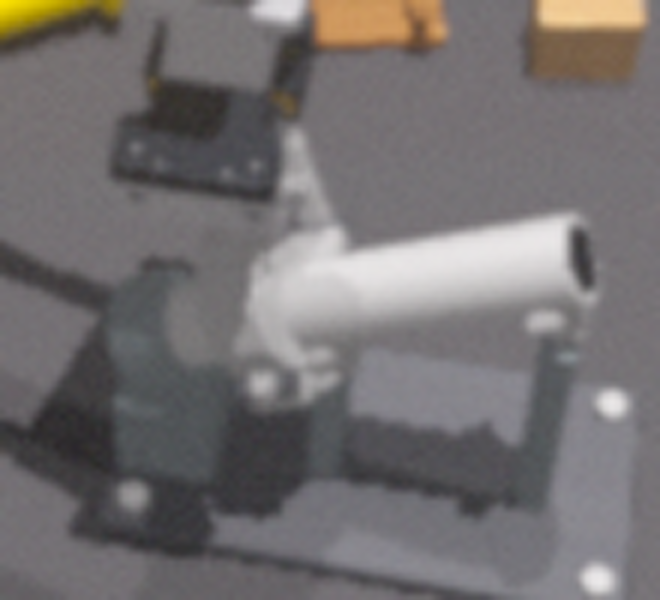

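Request:
servo_tool(rows=[[[0.06,0,-0.1],0],[[0.1,0,-0.3],0],[[0,-0.1,-0.5],0],[[-0.4,-0.2,-0.7],0],[[-0.8,-0.2,-0.7],0],[[-0.8,-0.2,-0.7],0],[[-0.8,-0.2,-0.7],0]])

```text
time: 17.13
tool_pos: [0.5316, -0.2164, 0.2194]
ee_rot: [3.14, -0.002, 2.913]
wrist_force: [-0.3, 0.3, -1.2]
width: 0.0005
```

```bash
python3 st.py; python3 snap.py wrist w20; python3 snap.py side sd20
python3 - <<'E'
import cv2
im=cv2.imread("pics/sd20.png")
cv2.imwrite("pics/sd20c.png",cv2.resize(im[210:310,220:330],None,fx=6,fy=6,interpolation=cv2.INTER_CUBIC)[:600])
im=cv2.imread("pics/w20.png")
cv2.imwrite("pics/w20c.png",cv2.resize(im[30:180,150:350],None,fx=4,fy=4,interpolation=cv2.INTER_CUBIC)[:600])
E
```

```text
t 17.13 u,v,z(mm) [ 36.9 -10.3  94.4] zabs 0.2194 rot [ 3.140e+00 -2.000e-03  2.913e+00] F(u,v,z) [-0.3  0.2 -1.2] w 0.0005 yaw err 0.0
17.1833 [ 0.5307 -0.2162  0.2198] [ 3.1404e+00 -2.5000e-03  2.9128e+00] [0.2 0.1 0.6] 0.0007
17.2333 [ 0.5302 -0.2162  0.2204] [ 3.1407e+00 -1.8000e-03  2.9125e+00] [-0.1  0.5  0.4] 0.0006
```

View pics/sd20c.png

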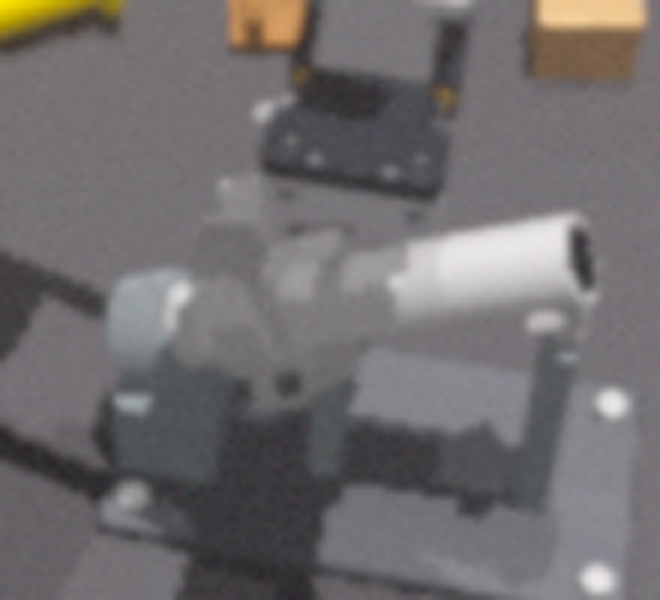

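View pics/w20c.png

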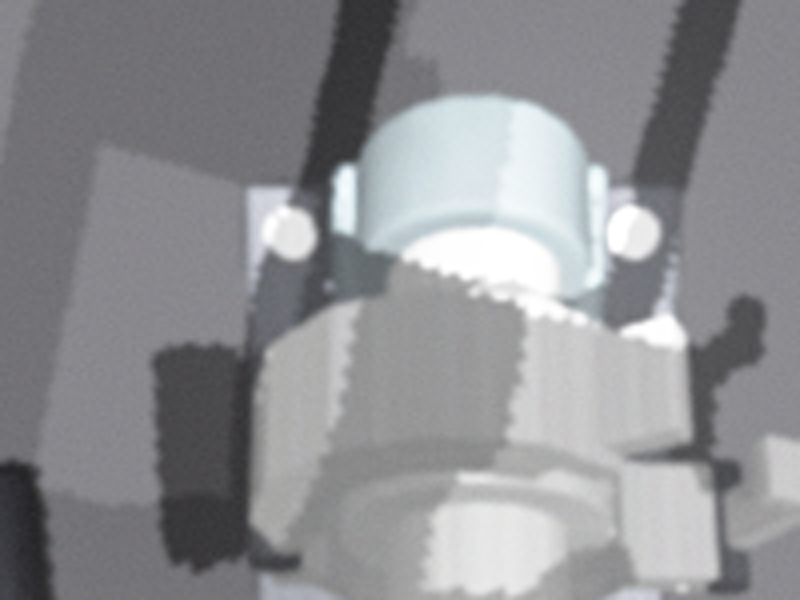

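Run:
```python
import pickle
from h import *; from port import *
w=pickle.load(open("w20.pkl","rb"))
for t in (0,.1,.2,.3,.4,.5,.6,.7): print(t,[((proj(w,tab(t,x))-[150,30])*4).round(0).tolist() for x in (-.011,0,.011)])
```

```text
0 [[716.0, 442.0], [719.0, 489.0], [723.0, 536.0]]
0.1 [[721.0, 422.0], [725.0, 470.0], [729.0, 519.0]]
0.2 [[723.0, 402.0], [726.0, 451.0], [730.0, 502.0]]
0.3 [[719.0, 380.0], [723.0, 431.0], [726.0, 483.0]]
0.4 [[710.0, 357.0], [713.0, 410.0], [717.0, 464.0]]
0.5 [[695.0, 334.0], [698.0, 388.0], [702.0, 444.0]]
0.6 [[673.0, 311.0], [677.0, 366.0], [680.0, 424.0]]
0.7 [[646.0, 288.0], [649.0, 345.0], [652.0, 404.0]]
```

Request:
servo_tool(rows=[[[0.3,0.05,0],0],[[0.6,0.09,0],0],[[0.9,0.09,0.1],0],[[0.9,0.09,0.3],0],[[0.9,0.09,0.48],0],[[0.9,0.09,0.48],0],[[0.9,0.09,0.48],0]])

```text
time: 17.82
tool_pos: [0.461, -0.1927, 0.1826]
ee_rot: [3.141, -0.001, 2.912]
wrist_force: [-0.5, -0.1, 0.7]
width: 0.0004
```

```bash
python3 st.py
```

```text
t 17.82 u,v,z(mm) [-37.2  -3.3  57.6] zabs 0.1826 rot [ 3.141e+00 -1.000e-03  2.912e+00] F(u,v,z) [-0.4 -0.2  0.7] w 0.0004 yaw err -0.001
```

Request:
servo_tool(rows=[[[-0.025,0,0.043],0],[[-0.05,0,0.087],0],[[-0.075,0,0.13],0],[[-0.1,0,0.173],0],[[-0.125,0,0.217],0],[[-0.125,0,0.217],0]])

```text
time: 18.32
tool_pos: [0.4723, -0.1834, 0.1714]
ee_rot: [3.118, -0.003, 2.92]
wrist_force: [-10.4, 30.8, 25.4]
width: 0.0003
```

```bash
python3 st.py
```

```text
t 18.32 u,v,z(mm) [-28.3   8.3  46.4] zabs 0.1714 rot [ 3.118e+00 -3.000e-03  2.920e+00] F(u,v,z) [-17.1  27.7  25.4] w 0.0003 yaw err 0.007
```

Request:
servo_tool(rows=[[[0,0.08,0],0],[[0,0.16,0],0],[[-0.015,0.19,0.025],0],[[-0.03,0.22,0.05],0],[[-0.045,0.25,0.08],0],[[-0.06,0.27,0.103],0],[[-0.06,0.27,0.103],0]])

```text
time: 18.9
tool_pos: [0.4824, -0.1719, 0.1585]
ee_rot: [3.134, -0.0, 2.915]
wrist_force: [-1.0, 9.0, 3.2]
width: 0.0005
```

```bash
python3 st.py
```

```text
t 18.9 u,v,z(mm) [-21.1  21.8  33.5] zabs 0.1585 rot [ 3.134 -0.     2.915] F(u,v,z) [-3.   8.6  3.2] w 0.0005 yaw err 0.002
```

Request:
servo_tool(rows=[[[-0.015,0.03,0.025],0],[[-0.03,0.04,0.05],0],[[-0.045,0.05,0.075],0],[[-0.045,0.05,0.075],0]])

```text
time: 19.23
tool_pos: [0.4848, -0.1704, 0.1554]
ee_rot: [3.139, -0.003, 2.914]
wrist_force: [-9.6, 7.5, 15.7]
width: 0.0005
```

```bash
python3 st.py
```

```text
t 19.23 u,v,z(mm) [-19.1  23.9  30.4] zabs 0.1554 rot [ 3.139e+00 -3.000e-03  2.914e+00] F(u,v,z) [-11.1   5.1  15.7] w 0.0005 yaw err 0.001
```

Request:
servo_tool(rows=[[[0.03,0,-0.1],0],[[0.03,-0.1,-0.4],0],[[-0.3,-0.2,-0.7],0],[[-0.7,-0.25,-0.7],0],[[-0.7,-0.25,-0.7],0],[[-0.7,-0.25,-0.7],0]])

```text
time: 19.73
tool_pos: [0.5369, -0.2055, 0.2068]
ee_rot: [3.141, -0.001, 2.912]
wrist_force: [-0.6, -0.1, 0.3]
width: 0.0004
```

```bash
python3 st.py; python3 snap.py wrist w21;python3 snap.py wrist w21
python3 - <<'E'
import cv2,pickle
im=cv2.imread("pics/w21.png")
cv2.imwrite("pics/w21c.png",cv2.resize(im[30:180,170:370],None,fx=4,fy=4,interpolation=cv2.INTER_CUBIC)[:600])
from h import *; from port import *
w=pickle.load(open("w21.pkl","rb"))
for t in (0,.05,.1,.2,.3,.4): print(t,[((proj(w,tab(t,x))-[170,30])*4).round(0).tolist() for x in (-.011,0,.011)])
print([((proj(w,bar(t))-[170,30])*4).round(0).tolist() for t in (.3,.4,.5)])
E
```

```text
t 19.73 u,v,z(mm) [39.6  1.6 81.8] zabs 0.2068 rot [ 3.141e+00 -1.000e-03  2.912e+00] F(u,v,z) [-0.5 -0.2  0.3] w 0.0004 yaw err -0.001
19.7833 [ 0.536  -0.2049  0.2068] [ 3.1413e+00 -1.2000e-03  2.9122e+00] [-0.6  0.1 -0.6] 0.0001
19.8333 [ 0.5355 -0.2047  0.2069] [ 3.1413e+00 -1.1000e-03  2.9122e+00] [-0.2  0.6 -0. ] 0.0004
0 [[592.0, 438.0], [595.0, 487.0], [598.0, 537.0]]
0.05 [[595.0, 427.0], [598.0, 477.0], [601.0, 528.0]]
0.1 [[596.0, 417.0], [599.0, 467.0], [603.0, 519.0]]
0.2 [[596.0, 395.0], [599.0, 447.0], [602.0, 500.0]]
0.3 [[590.0, 371.0], [593.0, 425.0], [597.0, 480.0]]
0.4 [[578.0, 347.0], [582.0, 403.0], [585.0, 460.0]]
[[784.0, 391.0], [814.0, 397.0], [841.0, 405.0]]
```

View pics/w21c.png

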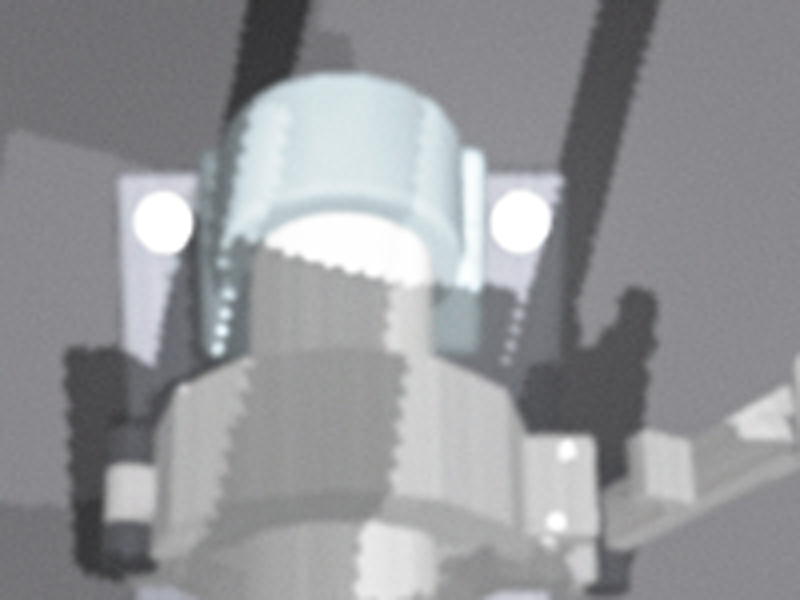

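Request:
servo_tool(rows=[[[0,0.35,0],0],[[0,0.7,0],0],[[0,1,0],0],[[0,1,0],0]])

```text
time: 20.17
tool_pos: [0.5538, -0.1228, 0.2078]
ee_rot: [3.139, 0.0, 2.917]
wrist_force: [-0.4, 0.0, 0.1]
width: 0.0001
```

Request:
servo_tool(rows=[[[0,0.3,0],0],[[0.2,0.45,0],0],[[0.5,0.45,0],0],[[0.74,0.45,0.2],0],[[0.74,0.45,0.45],0],[[0.74,0.45,0.68],0],[[0.74,0.45,0.68],0],[[0.74,0.45,0.68],0]])

```text
time: 20.83
tool_pos: [0.5033, -0.0786, 0.1523]
ee_rot: [-3.141, -0.002, 2.912]
wrist_force: [-0.6, -0.8, 0.4]
width: 0.0002
```

```bash
python3 st.py; python3 snap.py wrist w22; python3 snap.py top tp22
python3 - <<'E'
import cv2
im=cv2.imread("pics/tp22.png")
cv2.imwrite("pics/tp22c.png",cv2.resize(im[110:240,270:410],None,fx=4.5,fy=4.5,interpolation=cv2.INTER_CUBIC)[:600])
E
```

```text
t 20.83 u,v,z(mm) [-22.  117.5  27.3] zabs 0.1523 rot [-3.141e+00 -2.000e-03  2.912e+00] F(u,v,z) [-0.4 -1.   0.4] w 0.0002 yaw err -0.001
20.8833 [ 0.5044 -0.0788  0.1536] [-3.1414e+00  5.0000e-04  2.9118e+00] [-0.5 -0.4 -0.6] 0.0002
20.9333 [ 0.505  -0.0789  0.1543] [-3.1414e+00  2.1000e-03  2.9118e+00] [-0.6  0.6  0.7] 0.0003
```

View pics/tp22c.png

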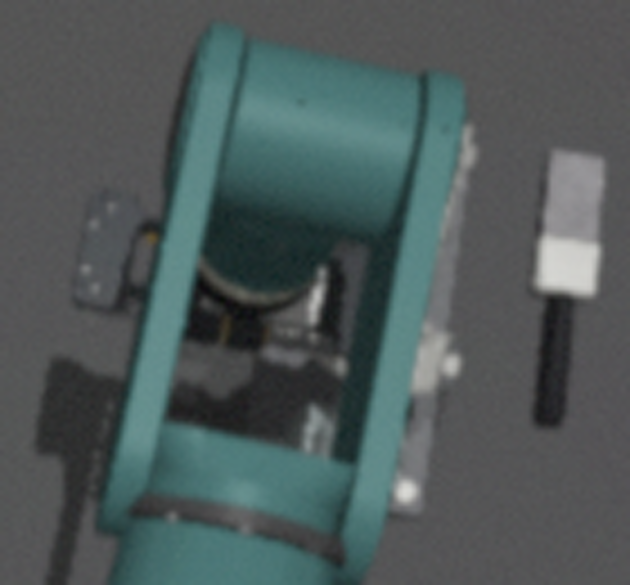

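View pics/w22.png

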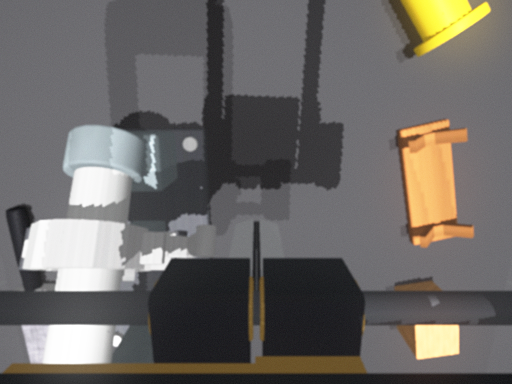

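Request:
servo_tool(rows=[[[0,-0.06,0],0],[[0,-0.12,0],0],[[0.005,-0.18,-0.01],0],[[0.012,-0.24,-0.02],0],[[0.018,-0.3,-0.03],0],[[0.024,-0.36,-0.04],0],[[0.028,-0.42,-0.05],0],[[0.03,-0.47,-0.054],0],[[0.03,-0.51,-0.054],0],[[0.03,-0.54,-0.054],0],[[0.03,-0.54,-0.054],0]])

```text
time: 21.85
tool_pos: [0.4929, -0.1182, 0.1574]
ee_rot: [3.137, 0.0, 2.913]
wrist_force: [1.5, 6.5, 2.3]
width: 0.0005
```

```bash
python3 st.py; python3 snap.py wrist w23
```

```text
t 21.85 u,v,z(mm) [-23.1  76.6  32.4] zabs 0.1574 rot [3.137 0.    2.913] F(u,v,z) [-0.   6.6  2.3] w 0.0005 yaw err 0.0
21.9 [ 0.4929 -0.1182  0.1573] [ 3.137  -0.      2.9131] [0.7 5.8 1.9] 0.0003
```

View pics/w23.png

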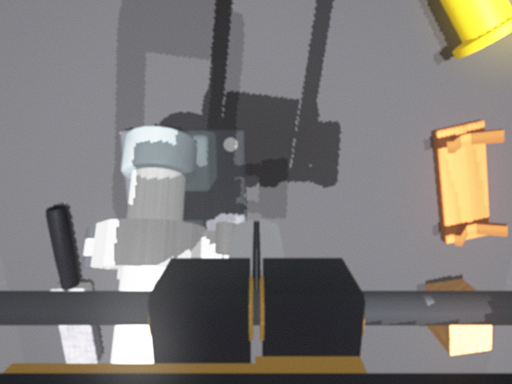

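Request:
servo_tool(rows=[[[0,-0.02,0],0],[[0,-0.04,0],0],[[0,-0.06,0],0],[[0,-0.06,0],0],[[0,-0.06,0],0]])

```text
time: 22.32
tool_pos: [0.4927, -0.1188, 0.1575]
ee_rot: [3.129, 0.0, 2.916]
wrist_force: [3.0, 14.6, 3.3]
width: 0.0008
```

```bash
python3 st.py
```

```text
t 22.32 u,v,z(mm) [-23.2  75.9  32.5] zabs 0.1575 rot [3.129 0.    2.916] F(u,v,z) [-0.4 15.   3.3] w 0.0008 yaw err 0.003
```

Request:
servo_tool(rows=[[[0,0.2,0],0],[[0,0.45,0],0],[[0,0.5,-0.3],0],[[-0.3,0.5,-0.7],0],[[-0.6,0.3,-0.95],0],[[-0.95,-0.1,-0.95],0],[[-0.95,-0.4,-0.95],0],[[-0.95,-0.4,-0.95],0],[[-0.95,-0.4,-0.95],0]])

```text
time: 23.07
tool_pos: [0.5578, -0.1745, 0.2322]
ee_rot: [3.142, -0.002, 2.91]
wrist_force: [-0.1, -0.2, 0.5]
width: 0.0005
```

```bash
python3 st.py; python3 snap.py wrist w24; python3 snap.py wrist w24;python3 snap.py side sd24
python3 - <<'E'
import cv2,pickle
im=cv2.imread("pics/w24.png")
cv2.imwrite("pics/w24c.png",cv2.resize(im[30:180,110:310],None,fx=4,fy=4,interpolation=cv2.INTER_CUBIC)[:600])
from h import *; from port import *
w=pickle.load(open("w24.pkl","rb"))
for t in (0,.05,.1,.2): print(t,[((proj(w,tab(t,x))-[110,30])*4).round(0).tolist() for x in (-.011,0,.011)],[((proj(w,bar(t,x))-[110,30])*4).round(0).tolist() for x in (-.009,.009)])
im=cv2.imread("pics/sd24.png")
cv2.imwrite("pics/sd24c.png",cv2.resize(im[210:310,220:330],None,fx=6,fy=6,interpolation=cv2.INTER_CUBIC)[:600])
E
```

```text
t 23.07 u,v,z(mm) [ 52.9  36.5 107.2] zabs 0.2322 rot [ 3.142e+00 -2.000e-03  2.910e+00] F(u,v,z) [-0.1 -0.2  0.5] w 0.0005 yaw err -0.003
23.1167 [ 0.5578 -0.1734  0.2325] [ 3.1412e+00 -1.4000e-03  2.9111e+00] [ 0.1 -0.  -0.2] 0.0005
23.1667 [ 0.5578 -0.1727  0.2328] [ 3.1411e+00 -8.0000e-04  2.9121e+00] [ 0.   0.5 -0.8] 0.0005
23.2167 [ 0.5579 -0.1723  0.2331] [ 3.1413e+00 -4.0000e-04  2.9129e+00] [ 0.5  1.1 -0.3] 0.0002
0 [[655.0, 366.0], [655.0, 411.0], [656.0, 456.0]] [[698.0, 262.0], [701.0, 346.0]]
0.05 [[654.0, 356.0], [655.0, 400.0], [656.0, 446.0]] [[715.0, 262.0], [718.0, 346.0]]
0.1 [[652.0, 345.0], [653.0, 390.0], [654.0, 437.0]] [[732.0, 263.0], [735.0, 347.0]]
0.2 [[646.0, 322.0], [646.0, 369.0], [647.0, 417.0]] [[764.0, 265.0], [768.0, 349.0]]
```

View pics/w24c.png

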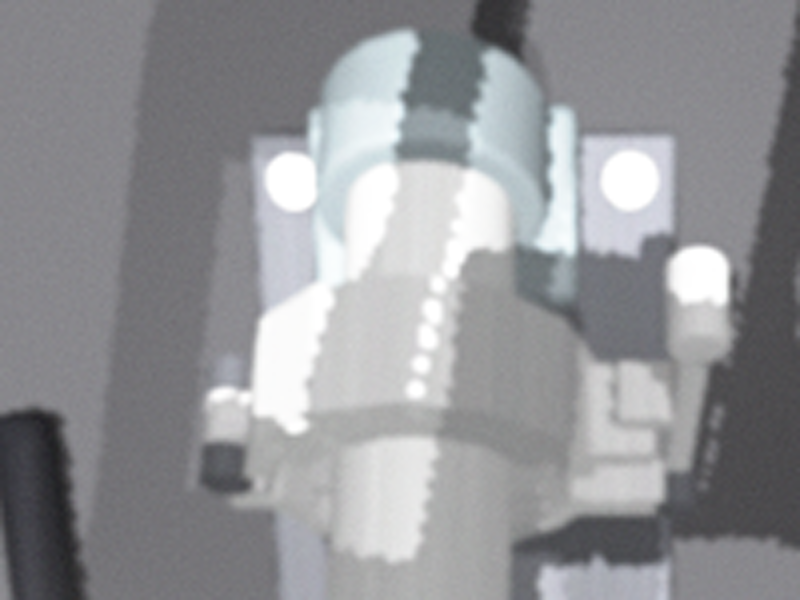

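View pics/sd24c.png

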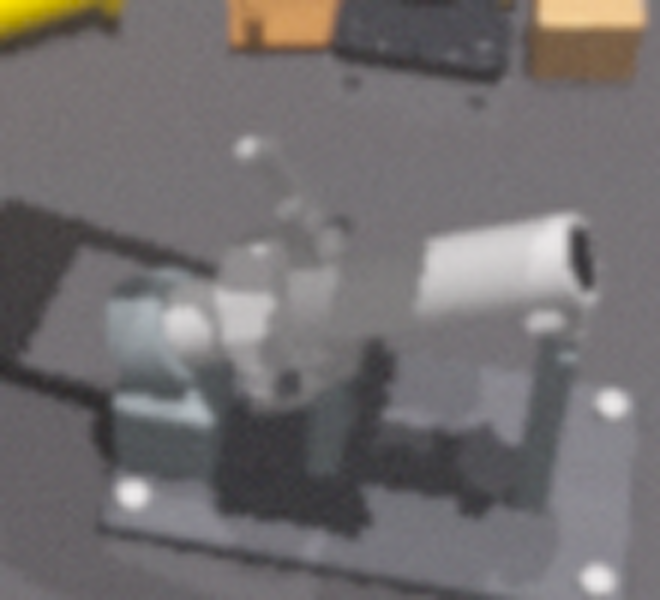

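Run:
```python
from bench import robot
print(robot.close_job())
```

```text
the job is handed in; nothing more can be done
None
```

I handed the job in at about 23 s of the 70 s allowed. The pipe is in the stand with its flange against the port, the ring is shut and the latch is home. No verdict was reported, so this rests on my own checks.

**What I did**
- I gripped the flanged pipe 80 mm from its flange and carried it level over the stand.
- I rested its plain end in the upper vee and lowered it so that it turned to 30° in the fingers. Then I slid the flange against the port and let go.
- I swung the ring shut with closed fingers. I pushed the latch bar home from outside until the force rose from about 7 N to 15 N with almost no further movement.

**Last checks**
- **Ring and latch:** in the last wrist picture the latch bar sits where it should for an angle of 0, and its nose is over the tab. The ring's tab matched an angle of 0 in the picture taken just before the latch was pushed.
- **Pipe:** it lies in both vees in line with the port, and I saw no gap between the flanges after letting go. I judged this by eye and did not measure the gap or the angle in numbers.
- **Robot:** it was clear of everything, with the wrist force about zero.
- **Bystanders:** I never touched the sleeve, carton, jar or brush, but I did not measure their places again at the end.

**What went wrong on the way:** the ring jammed three times, with up to about 43 N at the wrist against its 120 N limit. It moved once I followed its arc instead of pressing straight down. Those loads came through the fingertips, and I had no direct reading for the 40 N limit on the gripper's body.

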